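Rotate the solvent lane and pull the expired jar

TASK

The squat jar in the far bay of the four-bay metal lane has expired: first stand the two bottles that are in front of it in the long white side tray, then take the jar out and stand it in the square grey tub. Put the two bottles back in the lane in the same order as before but moved up one bay each, so that they fill the two bays nearest the robot, and only after that load the new metal can into the bay right behind them. Everything stands upright, nothing is dropped or knocked over, and the steel cup and the carton beside the work are left alone.

Things in the scene. Friction and masses are not known exactly. Their poses are not given: they have to be found in the camera images.
- lane: Fixed bare-metal tray 292 x 80 x 22 mm, four 68 x 72 mm bays in a row; walls, dividers (all 22 mm high) and floor 4 mm thick. Origin: underside centre; x along it, away from the robot (within 0.12 rad), z up. Bay centres x = -108 (nearest robot), -36, 36, 108 mm; floor at z = 4 mm. At start: first bay empty, bottles in second and third in either order, jar in the far one.
- side_tray: Fixed long low white plastic tray 240 x 100 x 16 mm, empty, walls and floor 4 mm; left or right of the lane. Origin: centre of the underside; x along its length (away from the robot within 0.1 rad), y across, z up; inner floor at z = 4 mm, inside 232 x 92 mm: room for both bottles, e.g. at x = -60 and +60 mm.
- tub: Fixed square low grey plastic tub 105 x 105 x 18 mm for expired stock, empty, walls and floor 4 mm; it lies on a 2 mm thick black rubber mat on the other side of the lane from the side tray. Origin: centre of the underside; axes along its sides, z up; inner floor at z = 4 mm, inside 97 x 97 mm.
- amber_bottle: Loose tall brown glass bottle with a narrow black cap, 134 mm high, about 0.26 kg; body a 52 mm diameter cylinder from the foot up to 90 mm (with a paper band), then a shoulder, cap 32 mm diameter from 114 mm up. Origin: centre of its foot, z up along its axis. Upright in the second or third bay of the lane.
- white_bottle: Loose medium-high white plastic bottle with a broad white cap, 104 mm high, about 0.2 kg; body a 50 mm diameter cylinder from the foot up to 78 mm, cap 40 mm diameter from 88 mm up. Origin: centre of its foot, z up along its axis. Upright in the second or third bay of the lane.
- squat_jar: Loose low wide brown glass jar with a full-width black lid, 70 mm high, about 0.18 kg; glass 56 mm diameter up to 52 mm, lid 58 mm diameter from 52 to 70 mm. Origin: centre of its foot, z up along its axis. Upright in the far bay of the lane.
- steel_can: Loose bare-metal cylindrical can (the new stock), 49 mm diameter, 112 mm high plus a 16 mm wide, 8 mm high stub on top, about 0.24 kg. Origin: centre of its foot, z up along its axis. Upright on a 3 mm thick 85 x 85 mm cardboard slip on the black rubber mat, next to the tub.
- steel_cup: Bystander: loose empty steel cup, 72 mm diameter, 78 mm high. Origin: centre of its foot. Leave alone.
- carton: Bystander: loose cardboard carton with a blue band, 120 x 70 x 70 mm. Origin: centre of its underside. Leave alone.

How it is judged (in metres and radians):
On the way, in this order (a step that is already met when the one before it is completed fails the run):
1. both bottles stand released in the side tray, the jar not yet taken from its bay (x of amber_bottle in the frame of side_tray between -0.108 and 0.108 m and y of amber_bottle in the frame of side_tray between -0.04 and 0.04 m and z of amber_bottle in the frame of side_tray between -0.003 and 0.011 m and angle between each of amber_bottle, white_bottle's own z axis and vertical below 0.12 rad and contact force between the fingers and amber_bottle below 0.2 N and linear speed of each of amber_bottle, white_bottle below 0.03 m/s and x of white_bottle in the frame of side_tray between -0.108 and 0.108 m and y of white_bottle in the frame of side_tray between -0.04 and 0.04 m and z of white_bottle in the frame of side_tray between -0.003 and 0.011 m and contact force between the fingers and white_bottle below 0.2 N and distance of squat_jar from where it was at the start of the episode below 0.02 m and distance of steel_can from where it was at the start of the episode below 0.03 m), for 0.2 s.
2. the jar stands released in the tub, the bottles still in the side tray (x of squat_jar in the frame of tub between -0.035 and 0.035 m and y of squat_jar in the frame of tub between -0.035 and 0.035 m and z of squat_jar in the frame of tub between -0.003 and 0.011 m and angle between each of squat_jar, amber_bottle, white_bottle's own z axis and vertical below 0.12 rad and contact force between the fingers and squat_jar below 0.2 N and linear speed of each of squat_jar, amber_bottle, white_bottle below 0.03 m/s and x of amber_bottle in the frame of side_tray between -0.108 and 0.108 m and y of amber_bottle in the frame of side_tray between -0.04 and 0.04 m and z of amber_bottle in the frame of side_tray between -0.003 and 0.011 m and contact force between the fingers and amber_bottle below 0.2 N and x of white_bottle in the frame of side_tray between -0.108 and 0.108 m and y of white_bottle in the frame of side_tray between -0.04 and 0.04 m and z of white_bottle in the frame of side_tray between -0.003 and 0.011 m and contact force between the fingers and white_bottle below 0.2 N and distance of steel_can from where it was at the start of the episode below 0.03 m), for 0.2 s.
3. both bottles are back, in their old order, in the two bays nearest the robot, the can not yet loaded ((((x of amber_bottle in the frame of lane between -0.13 and -0.086 m and y of amber_bottle in the frame of lane between -0.025 and 0.025 m and z of amber_bottle in the frame of lane between -0.003 and 0.011 m and angle between amber_bottle's own z axis and vertical below 0.12 rad and x of white_bottle in the frame of lane between -0.058 and -0.014 m and y of white_bottle in the frame of lane between -0.025 and 0.025 m and z of white_bottle in the frame of lane below 0.011 m) and (z of white_bottle in the frame of lane above -0.003 m and angle between white_bottle's own z axis and vertical below 0.12 rad)) or ((x of white_bottle in the frame of lane between -0.13 and -0.086 m and y of white_bottle in the frame of lane between -0.025 and 0.025 m and z of white_bottle in the frame of lane between -0.003 and 0.011 m and angle between white_bottle's own z axis and vertical below 0.12 rad and x of amber_bottle in the frame of lane between -0.058 and -0.014 m and y of amber_bottle in the frame of lane between -0.025 and 0.025 m and z of amber_bottle in the frame of lane below 0.011 m) and (z of amber_bottle in the frame of lane above -0.003 m and angle between amber_bottle's own z axis and vertical below 0.12 rad))) and distance of amber_bottle from where it was at the start of the episode between 0.045 and 0.1 m and contact force between the fingers and amber_bottle below 0.2 N and linear speed of each of amber_bottle, white_bottle, squat_jar below 0.03 m/s and distance of white_bottle from where it was at the start of the episode between 0.045 and 0.1 m and contact force between the fingers and white_bottle below 0.2 N and x of squat_jar in the frame of tub between -0.035 and 0.035 m and y of squat_jar in the frame of tub between -0.035 and 0.035 m and z of squat_jar in the frame of tub between -0.003 and 0.011 m and angle between squat_jar's own z axis and vertical below 0.12 rad and contact force between the fingers and squat_jar below 0.2 N and distance of steel_can from where it was at the start of the episode below 0.03 m), for 0.2 s.
At the end, for the whole second after the job is handed in: Bottles in the two near bays in their old order (each moved 45 to 100 mm), can in the third bay: within 22 mm along, 25 mm across of bay centres, foot within 7 mm of floor; jar in the tub within 35 mm of its centre each way; all within 0.12 rad of upright, released, at rest ((((x of amber_bottle in the frame of lane between -0.13 and -0.086 m and y of amber_bottle in the frame of lane between -0.025 and 0.025 m and z of amber_bottle in the frame of lane between -0.003 and 0.011 m and angle between amber_bottle's own z axis and vertical below 0.12 rad and x of white_bottle in the frame of lane between -0.058 and -0.014 m and y of white_bottle in the frame of lane between -0.025 and 0.025 m and z of white_bottle in the frame of lane below 0.011 m) and (z of white_bottle in the frame of lane above -0.003 m and angle between white_bottle's own z axis and vertical below 0.12 rad)) or ((x of white_bottle in the frame of lane between -0.13 and -0.086 m and y of white_bottle in the frame of lane between -0.025 and 0.025 m and z of white_bottle in the frame of lane between -0.003 and 0.011 m and angle between white_bottle's own z axis and vertical below 0.12 rad and x of amber_bottle in the frame of lane between -0.058 and -0.014 m and y of amber_bottle in the frame of lane between -0.025 and 0.025 m and z of amber_bottle in the frame of lane below 0.011 m) and (z of amber_bottle in the frame of lane above -0.003 m and angle between amber_bottle's own z axis and vertical below 0.12 rad))) and distance of amber_bottle from where it was at the start of the episode between 0.045 and 0.1 m and contact force between the fingers and amber_bottle below 0.2 N and linear speed of each of amber_bottle, white_bottle, squat_jar, steel_can below 0.03 m/s and distance of white_bottle from where it was at the start of the episode between 0.045 and 0.1 m and contact force between the fingers and white_bottle below 0.2 N and x of squat_jar in the frame of tub between -0.035 and 0.035 m and y of squat_jar in the frame of tub between -0.035 and 0.035 m and z of squat_jar in the frame of tub between -0.003 and 0.011 m and angle between each of squat_jar, steel_can's own z axis and vertical below 0.12 rad and contact force between the fingers and squat_jar below 0.2 N and x of steel_can in the frame of lane between 0.014 and 0.058 m and y of steel_can in the frame of lane between -0.025 and 0.025 m and z of steel_can in the frame of lane between -0.003 and 0.011 m and contact force between the fingers and steel_can below 0.2 N and angular speed of each of amber_bottle, white_bottle, squat_jar, steel_can below 0.2 rad/s); the robot touches nothing.
It fails at once if a bottle, the jar or the can is dropped (falls freely faster than 0.8 m/s, about 33 mm) ((contact force between the fingers and amber_bottle below 0.02 N and linear speed of amber_bottle above 0.8 m/s) or (contact force between the fingers and white_bottle below 0.02 N and linear speed of white_bottle above 0.8 m/s) or (contact force between the fingers and squat_jar below 0.02 N and linear speed of squat_jar above 0.8 m/s) or (contact force between the fingers and steel_can below 0.02 N and linear speed of steel_can above 0.8 m/s)).
It fails at once if a bottle, the jar or the can is knocked over (tilted more than 40 degrees) (angle between any of amber_bottle, white_bottle, squat_jar, steel_can's own z axis and vertical above 0.7 rad).
It fails at once if the steel cup or the carton is moved more than 30 mm (distance of any of steel_cup, carton from where it was at the start of the episode above 0.03 m).
It also fails if it takes over 139 s, if anything falls off the work surface, if the arm or the gripper's body presses on something with over 40 N, if the wrist force passes 120 N, or if a joint passes its speed limit or range.

ROBOT

A 6-joint arm with a two-finger parallel gripper is mounted at the origin on the work surface. World frame = base frame: x ahead of the robot, y to its left, z up, the work surface at z = 0. Lengths are in mm, angles in rad, forces in N, time in s.
With the tool pointing down it reaches from about 325 to 875 mm from the base axis. Payload 4.4 kg.
Tool frame: the origin (TCP) lies at the very end of the fingers, on their centre line; the grasp point (between the pads) lies 19 mm behind it; z points along the fingers, y is the direction in which the jaws open and shut (so a half turn about z gives the same grasp; the last joint's range is limited). The gripper opens to 85 mm and grips with 20 to 120 N. Pads are 22 mm wide; open, the fingers measure 114 mm over their backs; the gripper's body (76 mm by 85 mm) begins 54 mm behind the grasp point. The pads swing forward as they close: fully open they stand 13 mm farther back than shut.
Start: joints at [-1.256, 0.207, 1.542, -0, 1.393, -0.15], TCP at [258.243, -513.749, 231.282] pointing down, gripper open.
Joint ranges: [-2.73, 2.73], [-0.86, 2.22], [0.23, 2.46], [-1.11, 4.25], [0.08, 2.63], [-2.82, 2.82]. Speed limits (rad/s): [2.79, 2.79, 3.14, 3.14, 3.14, 3.14].

INTERFACE

Orientations are given as [roll, pitch, yaw] about the fixed x, y, z axes, in that order (R = Rz(yaw) Ry(pitch) Rx(roll)).
In Python, from cell import readout, eyes, workorder gives the robot as it stands.
- The arm moves only by the tool apply_moves, never from a script. Its argument "steps" is a list of rows, each a list of 6 numbers: the shift along the tool's x, y, z in m, then the turn, a rotation vector about the tool's x, y, z in degrees. A call has 1 to 20 rows; each row is the pose to reach, as a shift and turn from the pose measured when the call began, along the tool's axes at that moment; what a row does not reach only later rows make up. A row lasts 1/12 s, in which the tool goes at most 41.7 mm and 7.16 degrees, less where a joint would pass 70% of its speed; a pose out of reach is approached as far as the arm can. A call with a gripper value outside its range is refused whole. "gripper" is the closure, from 0 (fully open) to 1 (shut), set as the call begins (left out, the last holds). The fingers move at their own pace and stop on an object; "newtons" is the grip in N (left out, the last holds). Time passes only in rows, so rows that repeat a pose let the fingers close. It gives the time, the measured TCP pose, the force and the opening at its end, in the units of the state.
- readout.state(): the state, without advancing time (a new reading comes with each control period).
- eyes.snapshot(name): name is "scene" or "top" or "wrist"; returns a dict with "img" (480x640x3 uint8, red, green, blue), "fovy" (degrees; the focal length in pixels is half the picture's height over the tangent of half this angle, whatever the lens; pixels are square), "cx", "cy" (the principal point, pixels), "origin" and "rotation" of the camera in the world. Camera axes: x right, y down, z forward; pixel columns grow to the right and rows downward; lengths in mm; the calibration is good to about 2 mm. The wrist camera is an equidistant fisheye: a pixel r from the principal point sees the ray r / f radians off the axis. A picture is of the moment at which its call begins. There is no depth.
- workorder.hand_in(): hands the job in, once; it reports no verdict.
The state is a dict: "t": time; "qpos": joint angles; "qd": joint speeds; "joint_torque": joint torques, N m; "tcp_pos": TCP position; "orientation": TCP orientation; "contact_force": force on the tool from outside, world axes, zero at the start; "torque": the same for the moment, N m; "gripper_width": finger opening in mm.
Only numpy, scipy, OpenCV 4.12 (cv2) and the standard library are available. Lean on these libraries where they do the work, as an engineer would, in place of code of your own. Each camera call takes 0.05 s, during which the arm holds its last target.

## Working session

There is one attempt and no reset: what is moved stays moved. The work goes in short steps, Python scripts to look and compute and a tool call to move; the robot and the scene stay as the last step left them, time stands still between calls to the robot, and variables do not carry over. Pictures are saved under pics/ and viewed, and the job is handed in when it is done.

Besides the shell and the picture viewer there is one more tool, called after ">>>" as name([rows], argument=value, ...), one row to a line, values as JSON. apply_moves: Moves the arm, as the interface text tells. Its arguments: {"type":"object","properties":{"steps":{"type":"array"},"gripper":{"type":"number"},"newtons":{"type":"number"}},"required":["steps"]}

```bash
mkdir -p pics; python3 - <<'E'
from cell import readout, eyes
import cv2
print(readout.state())
for n in ["scene","top","wrist"]:
    s=eyes.snapshot(n)
    cv2.imwrite(f"pics/{n}0.png",s["img"][:,:,::-1])
    print(n,{k:v for k,v in s.items() if k!="img"})
E
```

```text
{'t': 0.0, 'qpos': array([-1.25550594e+00,  2.07413868e-01,  1.54299956e+00,  1.82345857e-05,
        1.39349667e+00, -1.50473669e-01]), 'qd': array([-0.00016771,  0.00049066,  0.00099321,  0.00167239,  0.00116558,
       -0.00175286]), 'joint_torque': array([-2.05093384e-03, -3.83039117e+01, -2.91595852e+01, -4.81405987e-04,
        1.04761103e-02,  1.43755216e-05]), 'tcp_pos': array([ 258.00112029, -513.00050334,  230.10761928]), 'orientation': array([-3.13930409e+00, -3.65138011e-04,  4.65760400e-01]), 'contact_force': array([-0.44593465, -0.07133182, -0.18899089]), 'torque': array([ 0.01197271, -0.06767381, -0.02101429]), 'gripper_width': 85.41868357391135}
scene {'fovy': 42.852496736187675, 'cx': 324.26556820329876, 'cy': 238.96071810035573, 'origin': array([1040.42613144,  536.682111  , 1173.79055267]), 'rotation': array([-2.56905015, -0.00570435,  2.45310897])}
top {'fovy': 54.714329791405845, 'cx': 333.8917398989142, 'cy': 232.95356232927566, 'origin': array([ 437.24452407,  -16.99690056, 1154.80829111]), 'rotation': array([-3.03731102,  0.00898766, -1.56333956])}
wrist {'fovy': 65.70646984690485, 'cx': 313.44890706691376, 'cy': 239.98860416973616, 'origin': array([ 326.905236  , -478.86689741,  372.73618214]), 'rotation': array([ 2.83662978e+00,  2.66024773e-03, -1.10368682e+00])}
```

View pics/top0.png

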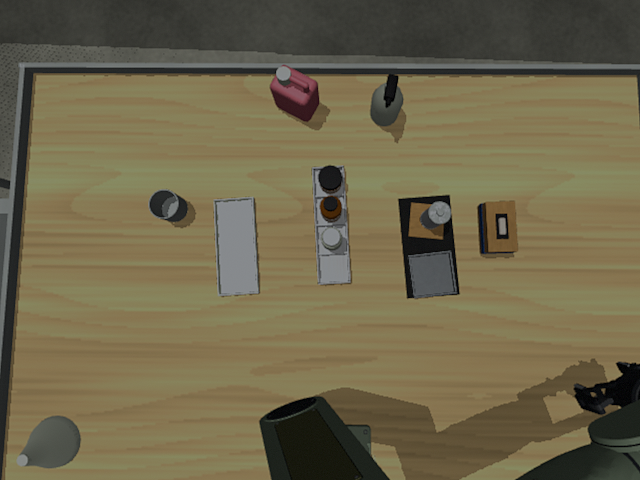

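View pics/scene0.png

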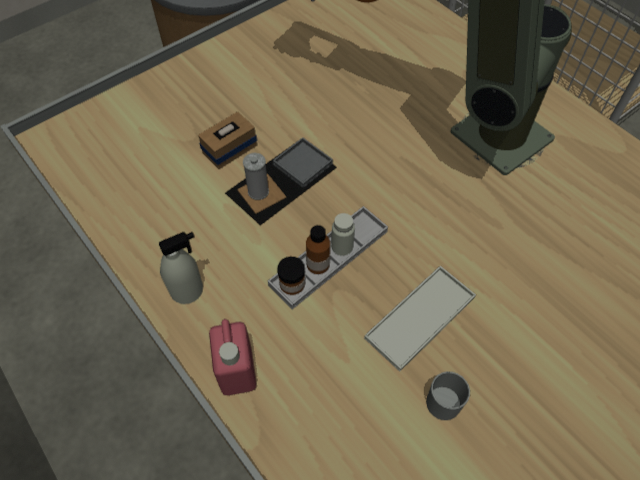

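View pics/wrist0.png

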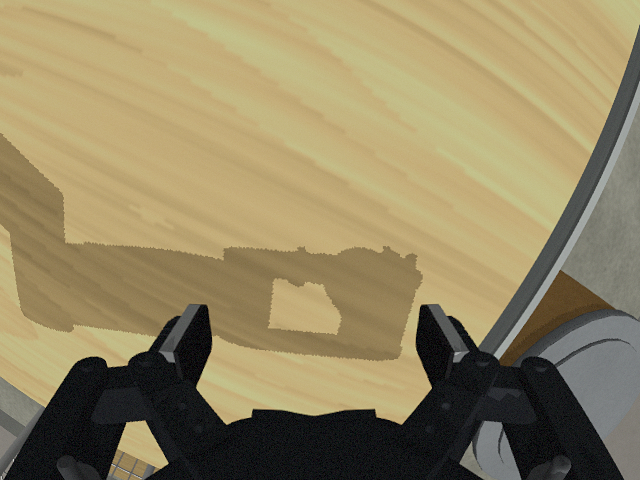

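White bottle is in bay 2, amber in bay 3 and the jar in bay 4. The side tray is at image left (+y), with the tub, mat and can at right. I'll enlarge crops to read corners.

```bash
python3 - <<'E'
import cv2
a=cv2.imread("pics/top0.png")
def crop(x0,y0,w,h,k,out,src=a):
    c=cv2.resize(src[y0:y0+h,x0:x0+w],None,fx=k,fy=k,interpolation=cv2.INTER_CUBIC)
    for i in range(0,w,10): cv2.putText(c,str(x0+i),(i*k,8),0,.3,(0,0,255),1); cv2.line(c,(i*k,10),(i*k,16),(0,0,255),1)
    for j in range(0,h,10): cv2.putText(c,str(y0+j),(0,j*k+3),0,.3,(0,0,255),1); cv2.line(c,(22,j*k),(28,j*k),(0,0,255),1)
    cv2.imwrite(out,c)
crop(205,160,155,145,5,"pics/c1.png"); 
b=cv2.convertScaleAbs(a,alpha=1.8,beta=20)
crop(392,185,75,118,5,"pics/c2.png",b)
E
```

```text
(no output)
```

View pics/c1.png

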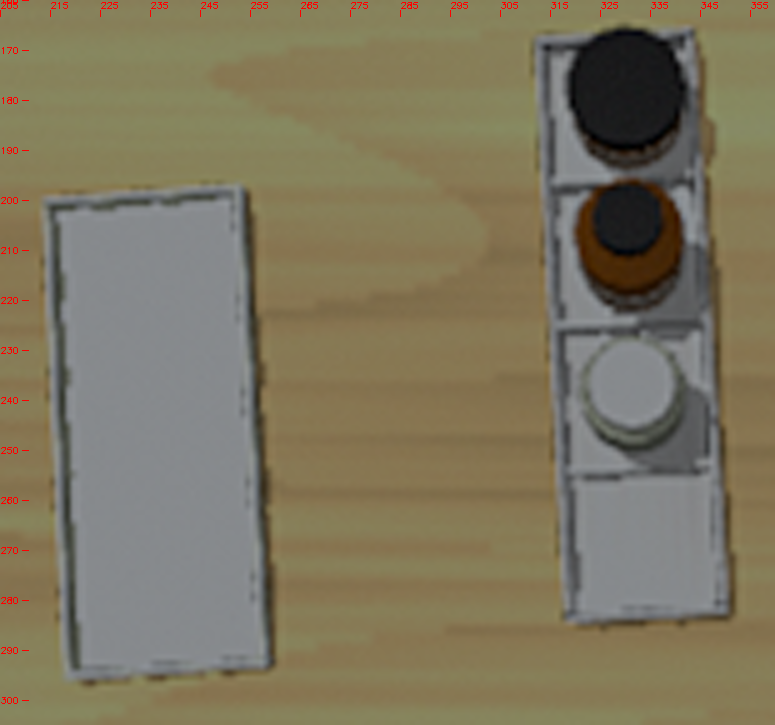

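View pics/c2.png

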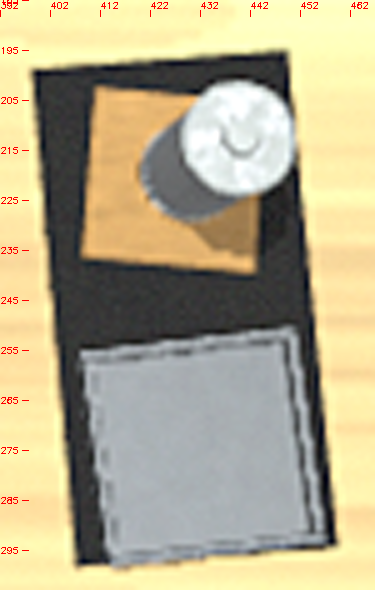

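```bash
cat > h.py <<'E'
import numpy as np
from scipy.spatial.transform import Rotation as Rn
from cell import eyes, readout
def cam(s):
    f=240/np.tan(np.radians(s["fovy"])/2); return f,s["cx"],s["cy"],np.array(s["origin"]),Rn.from_euler("xyz",s["rotation"]).as_matrix()
def pt(s,u,v,z,fish=False):
    f,cx,cy,o,R=cam(s)
    if fish:
        r=np.hypot(u-cx,v-cy); th=r/f; d=np.array([np.sin(th)*(u-cx)/max(r,1e-9),np.sin(th)*(v-cy)/max(r,1e-9),np.cos(th)])
    else: d=np.array([(u-cx)/f,(v-cy)/f,1.])
    d=R@d; return o+d*(z-o[2])/d[2]
def proj(s,P,fish=False):
    f,cx,cy,o,R=cam(s); p=R.T@(np.array(P,float)-o)
    if fish:
        r=np.hypot(p[0],p[1]); th=np.arctan2(r,p[2]); return cx+f*th*p[0]/r, cy+f*th*p[1]/r
    return cx+f*p[0]/p[2], cy+f*p[1]/p[2]
def quad(s,cs,z,fish=False):
    P=np.array([pt(s,u,v,z,fish)[:2] for u,v in cs]) # TL TR BR BL (far-left, far-right, near-right, near-left)
    c=P.mean(0); ax=P[0]+P[1]-P[2]-P[3]
    return P.round(1),c.round(1),np.arctan2(ax[1],ax[0]).round(4),np.linalg.norm(P-np.roll(P,1,0),axis=1).round(1)
E
python3 - <<'E'
from h import *
s=eyes.snapshot("top")
for n,cs,z in [("tray",[(214,200),(254.2,197.4),(259.4,293.4),(218.6,296)],16),("lane",[(312.4,168),(343,166),(351.4,282.6),(318.2,284)],22),("tub",[(408,255.6),(451,250.4),(458,293.6),(414.4,298.4)],20)]:
    print(n,*quad(s,cs,z)[1:])
for n,u,v,z in [("can",439.8,212.4,117),("jar",330.4,177.6,70),("amb",330.6,203.6,134),("wht",331.2,236.8,104),("cup",167,202,78),("carton",503,226,70)]:
    print(n,pt(s,u,v,z).round(1))
E
```

```text
tray [522. 234.] 0.0802 [237.9 100.5 237.9  99.8]
lane [576.9   0.8] 0.0686 [287.9  76.4 289.7  80.7]
tub [ 456.2 -247.4] 0.1406 [104.5 105.9 105.7 106.2]
can [ 594.  -245.4  117. ]
jar [683.2   2.9  70. ]
amb [609.7   0.8 134. ]
wht [538.3  -0.7 104. ]
cup [620.7 387.7  78. ]
carton [ 569.7 -403.3   70. ]
```

```bash
python3 - <<'E'
from h import *
import cv2
s=eyes.snapshot("top"); t=eyes.snapshot("scene")
im=t["img"][:,:,::-1].copy()
k=4;x0,y0,w,h=220,140,180,150
c=cv2.resize(im[y0:y0+h,x0:x0+w],None,fx=k,fy=k,interpolation=cv2.INTER_CUBIC)
c=cv2.convertScaleAbs(c,alpha=1.5)
def dot(P,col=(0,255,0)):
    u,v=proj(t,P); cv2.circle(c,(int((u-x0+.5)*k),int((v-y0+.5)*k)),3,col,-1)
for n,u,v,z in [("can",439.8,212.4,117),("jar",330.4,177.6,74),("amb",330.6,203.6,138),("wht",331.2,236.8,108)]:
    p=pt(s,u,v,z); print(n,p.round(1)); dot(p)
for cs,z in [([(312.4,168),(344.2,166),(351.4,282.6),(318.2,284)],22),([(408,255.6),(451,250.4),(458,293.6),(414.4,298.4)],20)]:
    q=quad(s,cs,z);print(q[1:])
    for a in q[0]: dot([*a,z],(0,0,255))
cv2.imwrite("pics/sc1.png",c)
E
```

```text
can [ 594.  -245.4  117. ]
jar [682.3   2.8  74. ]
amb [609.    0.7 138. ]
wht [537.9  -0.7 108. ]
(array([5.769e+02, 1.000e-01]), np.float64(0.0634), array([287.9,  79.4, 289.5,  80.7]))
(array([ 456.2, -247.4]), np.float64(0.1406), array([104.5, 105.9, 105.7, 106.2]))
```

View pics/sc1.png

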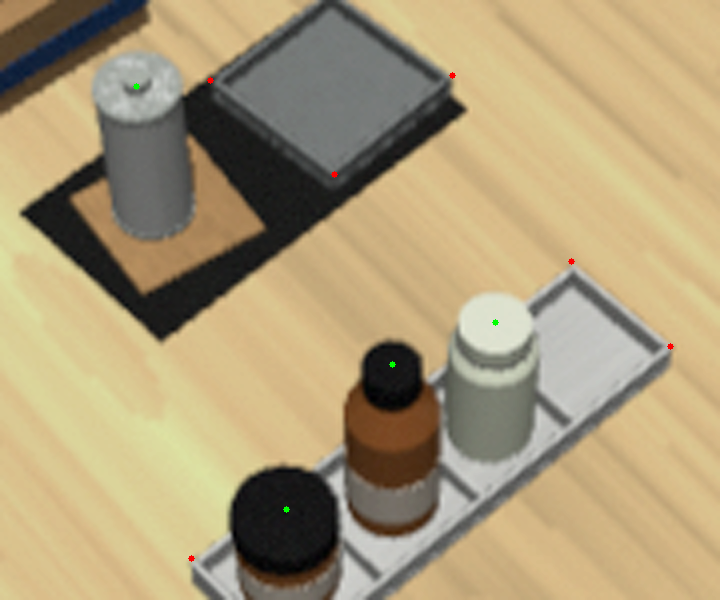

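Both cameras agree within ~2 mm. Next I'll work out the first move: above the white bottle, jaws across the lane.

```bash
cat > go.py <<'E'
import sys; from h import *
def go(x,y,z,yaw):
    st=readout.state(); R=Rn.from_euler("xyz",st["orientation"]); T=Rn.from_euler("xyz",[np.pi,0,yaw])
    d=R.inv().apply(np.array([x,y,z])-st["tcp_pos"])/1000; r=np.degrees((R.inv()*T).as_rotvec())
    print("t",round(st["t"],2),"tcp",st["tcp_pos"].round(1),"w",round(st["gripper_width"],1),"->",d.round(4).tolist(),r.round(2).tolist(),"dist",np.linalg.norm(d).round(3))
go(*map(float,sys.argv[1:5]))
E
python3 go.py 538 -1 200 0.06
```

```text
t 0.3 tcp [ 258.2 -513.5  230.9] w 85.2 -> [0.4802, -0.3322, 0.0312] [-0.04, 0.0, 23.25] dist 0.585
```

>>> apply_moves([
  [0.12,-0.083,0.008,0,0,6],
  [0.24,-0.166,0.016,0,0,12],
  [0.36,-0.249,0.024,0,0,18],
  [0.48,-0.332,0.031,0,0,23.25],
  [0.48,-0.332,0.031,0,0,23.25],
  [0.48,-0.332,0.031,0,0,23.25],
  [0.48,-0.332,0.031,0,0,23.25],
  [0.48,-0.332,0.031,0,0,23.25],
  [0.48,-0.332,0.031,0,0,23.25],
  [0.48,-0.332,0.031,0,0,23.25],
  [0.48,-0.332,0.031,0,0,23.25],
  [0.48,-0.332,0.031,0,0,23.25],
  [0.48,-0.332,0.031,0,0,23.25],
  [0.48,-0.332,0.031,0,0,23.25],
  [0.48,-0.332,0.031,0,0,23.25],
  [0.48,-0.332,0.031,0,0,23.25],
  [0.48,-0.332,0.031,0,0,23.25],
  [0.48,-0.332,0.031,0,0,23.25],
], gripper=0, newtons=50)

```text
t: 1.8
tcp_pos: [537.4, -2.4, 200.1]
orientation: [-3.141, 0.001, 0.059]
contact_force: [0.0, 0.9, -0.3]
gripper_width: 85.5
```

```bash
python3 go.py 538 -1 100 0.06; python3 - <<'E'
from h import *
import cv2
s=eyes.snapshot("wrist"); im=s["img"][:,:,::-1].copy()
print(s["origin"],s["rotation"])
for P in [(682.3,2.8,74),(609,.7,138),(537.9,-.7,108)]:
    u,v=proj(s,P,True); print(u,v); cv2.circle(im,(int(u),int(v)),3,(0,255,0),-1)
cy,sy=np.cos(.063),np.sin(.063)
for x in (-146,-70,-2,70,146):
  for y in (-40,40):
    u,v=proj(s,(576.9+x*cy-y*sy,.1+x*sy+y*cy,22),True); cv2.circle(im,(int(u),int(v)),2,(0,0,255),-1)
cv2.imwrite("pics/w1.png",im)
E
```

```text
t 1.8 tcp [537.4  -2.4 200.1] w 85.5 -> [0.0007, -0.0013, 0.1001] [-0.02, 0.04, -0.07] dist 0.1
[614.35123887   2.10890668 342.55926481] [ 2.83538190e+00  7.59735394e-04 -1.51079470e+00]
318.51881364833247 34.20340794743666
315.73223159657573 136.04318165137892
311.0350836964677 243.32764560278457
```

View pics/w1.png

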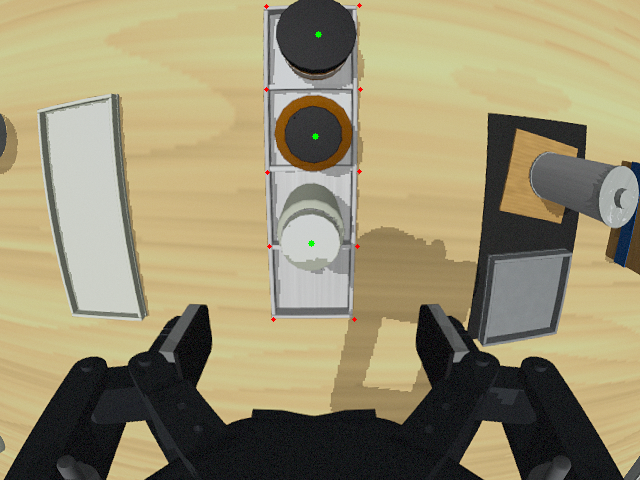

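The wrist view matches projected lane corners and caps within ~2 px (cap at 311,243). Next: descend onto the white bottle and grip it.

>>> apply_moves([
  [0.0005,-0.0015,0.025,0,0,0],
  [0.0005,-0.0015,0.05,0,0,0],
  [0.0005,-0.0015,0.08,0,0,0],
  [0.0005,-0.0015,0.105,0,0,0],
  [0.0005,-0.0015,0.125,0,0,0],
  [0.0005,-0.0015,0.14,0,0,0],
  [0.0005,-0.0015,0.15,0,0,0],
  [0.0005,-0.0015,0.15,0,0,0],
  [0.0005,-0.0015,0.15,0,0,0],
])

```text
t: 2.6
tcp_pos: [537.6, -1.9, 50.3]
orientation: [-3.141, 0.001, 0.056]
contact_force: [1.0, 0.1, 0.1]
gripper_width: 85.5
```

>>> apply_moves([
  [0,0,0,0,0,0],
  [0,0,0,0,0,0],
  [0,0,0,0,0,0],
  [0,0,0,0,0,0],
  [0,0,0,0,0,0],
  [0,0,0,0,0,0],
  [0,0,0,0,0,0],
  [0,0,0,0,0,0],
], gripper=1, newtons=50)

```text
t: 3.27
tcp_pos: [538.9, -2.1, 52.0]
orientation: [3.141, -0.002, 0.057]
contact_force: [-0.7, -0.3, 6.4]
gripper_width: 48.6
```

```bash
python3 go.py 462 229 120 0.08; python3 - <<'E'
from h import *
import cv2
s=eyes.snapshot("wrist"); cv2.imwrite("pics/w2.png",s["img"][:,:,::-1])
E
```

```text
t 3.27 tcp [538.9  -2.1  52. ] w 48.6 -> [-0.0635, -0.2351, -0.0682] [0.02, -0.11, -1.33] dist 0.253
```

View pics/w2.png

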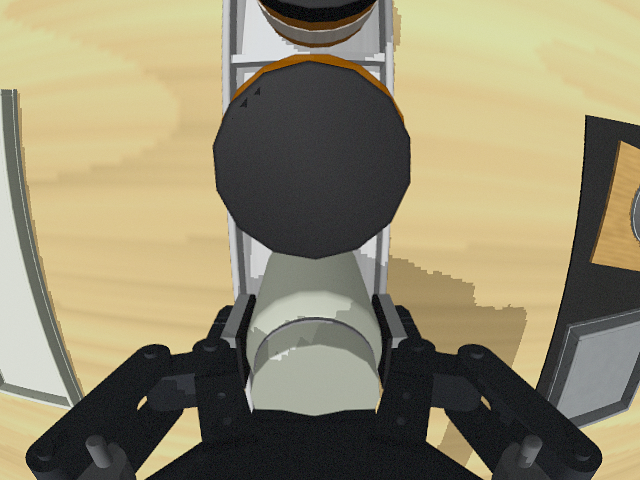

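Pads sit on the white body (width 48.6). Lifting.

>>> apply_moves([
  [0,0,-0.006,0,0,0],
  [0,0,-0.016,0,0,0],
  [0,0,-0.028,0,0,0],
  [0,0,-0.04,0,0,0],
  [0,0,-0.052,0,0,0],
  [0,0,-0.062,0,0,0],
  [0,0,-0.068,0,0,0],
  [0,0,-0.068,0,0,0],
])

```text
t: 3.98
tcp_pos: [540.2, -2.3, 122.3]
orientation: [3.14, -0.006, 0.057]
contact_force: [0.5, -0.0, -1.0]
gripper_width: 48.5
```

```bash
python3 go.py 462 229 120 0.08
```

```text
t 3.98 tcp [540.2  -2.3 122.3] w 48.5 -> [-0.065, -0.2354, 0.0016] [0.08, -0.34, -1.32] dist 0.244
```

>>> apply_moves([
  [-0.003,-0.01,0,0,0,0],
  [-0.008,-0.03,0,0,0,0],
  [-0.016,-0.058,0,0,0,0],
  [-0.025,-0.09,0,0,0,-0.3],
  [-0.034,-0.124,0,0,0,-0.6],
  [-0.043,-0.157,0,0,0,-0.9],
  [-0.052,-0.187,0,0,0,-1.1],
  [-0.058,-0.211,0,0,0,-1.3],
  [-0.062,-0.226,0,0,0,-1.3],
  [-0.064,-0.233,0,0,0,-1.3],
  [-0.065,-0.2355,0.001,0,-0.3,-1.3],
  [-0.065,-0.2355,0.001,0,-0.3,-1.3],
  [-0.065,-0.2355,0.001,0,-0.3,-1.3],
])

```text
t: 5.07
tcp_pos: [462.0, 228.4, 120.2]
orientation: [3.14, -0.0, 0.079]
contact_force: [0.3, -0.2, -1.3]
gripper_width: 48.7
```

```bash
python3 go.py 462 229 53 0.08; python3 - <<'E'
from h import *
import cv2
s=eyes.snapshot("top"); cv2.imwrite("pics/t3.png",s["img"][:,:,::-1])
E
```

```text
t 5.07 tcp [462.  228.4 120.2] w 48.7 -> [0.0, -0.0007, 0.0672] [0.12, -0.0, -0.06] dist 0.067
```

View pics/t3.png

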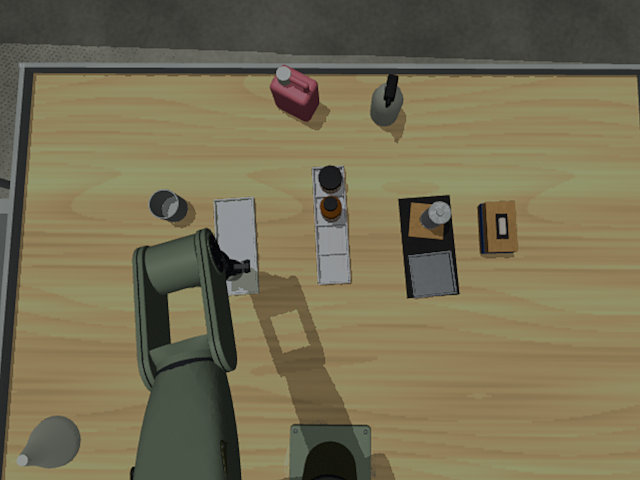

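>>> apply_moves([
  [0,0,0.008,0,0,0],
  [0,0,0.02,0,0,0],
  [0,0,0.034,0,0,0],
  [0,0,0.046,0,0,0],
  [0,0,0.055,0,0,0],
  [0,0,0.061,0,0,0],
  [0,0,0.065,0,0,0],
  [0,0,0.067,0,0,0],
  [0,0,0.0685,0,0,0],
  [0,0,0.0685,0,0,0],
  [0,0,0.0685,0,0,0],
])

```text
t: 6.03
tcp_pos: [462.9, 228.3, 52.5]
orientation: [3.14, -0.002, 0.078]
contact_force: [1.1, -0.4, -1.6]
gripper_width: 48.6
```

>>> apply_moves([
  [0,0,0.001,0,0,0],
  [0,0,0.002,0,0,0],
  [0,0,0.002,0,0,0],
])

```text
t: 6.28
tcp_pos: [463.6, 228.6, 52.0]
orientation: [3.14, -0.003, 0.079]
contact_force: [-2.6, -1.0, 7.2]
gripper_width: 48.6
```

Contact (7 N up). Open, then retreat upward.

>>> apply_moves([
  [0,0,0,0,0,0],
  [0,0,0,0,0,0],
  [0,0,0,0,0,0],
  [0,0,0,0,0,0],
  [0,0,0,0,0,0],
  [0,0,0,0,0,0],
], gripper=0)

```text
t: 6.78
tcp_pos: [463.5, 228.6, 51.8]
orientation: [3.14, -0.003, 0.079]
contact_force: [-0.3, 0.5, -0.7]
gripper_width: 85.6
```

>>> apply_moves([
  [0,0,-0.01,0,0,0],
  [0,0,-0.03,0,0,0],
  [0,0,-0.06,0,0,0],
  [0,0,-0.09,0,0,0],
  [0,0,-0.12,0,0,0],
  [0,0,-0.15,0,0,0],
  [0,0,-0.15,0,0,0],
])

```text
t: 7.37
tcp_pos: [467.6, 230.2, 210.0]
orientation: [-3.14, -0.017, 0.079]
contact_force: [1.9, 0.7, 0.1]
gripper_width: 85.4
```

```bash
python3 go.py 609 1 200 0.06; python3 - <<'E'
from h import *
import cv2
s=eyes.snapshot("wrist"); cv2.imwrite("pics/w4.png",s["img"][:,:,::-1])
E
```

```text
t 7.37 tcp [467.6 230.2 210. ] w 85.4 -> [0.1228, 0.2397, 0.0117] [-0.1, -0.97, 1.08] dist 0.27
```

View pics/w4.png

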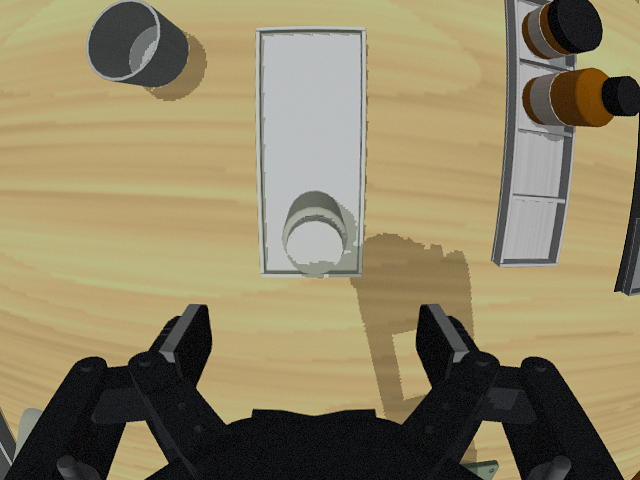

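White (cap at 315,245) stands upright in the tray. Now amber.

>>> apply_moves([
  [0.018,0.034,0.002,0,0,0],
  [0.036,0.07,0.004,0,-0.5,0.5],
  [0.054,0.106,0.006,0,-1,1],
  [0.072,0.142,0.008,0,-1,1],
  [0.09,0.178,0.01,0,-1,1],
  [0.107,0.21,0.012,0,-1,1],
  [0.117,0.23,0.012,0,-1,1],
  [0.123,0.24,0.012,0,-1,1],
  [0.123,0.24,0.012,0,-1,1],
  [0.123,0.24,0.012,0,-1,1],
])

```text
t: 8.25
tcp_pos: [606.9, 0.7, 195.6]
orientation: [-3.14, 0.007, 0.061]
contact_force: [0.1, 0.8, -0.3]
gripper_width: 85.4
```

```bash
python3 go.py 609.5 1.5 68 0.06; python3 - <<'E'
from h import *
import cv2
s=eyes.snapshot("wrist"); cv2.imwrite("pics/w5.png",s["img"][:,:,::-1])
for P in [(682.3,2.8,74),(609,.7,138)]: print(proj(s,P,True))
E
```

```text
t 8.25 tcp [606.9   0.7 195.6] w 85.4 -> [0.0035, -0.0004, 0.1276] [-0.11, 0.4, 0.05] dist 0.128
(np.float64(317.49834489044264), np.float64(127.51188316801164))
(np.float64(313.83840684301794), np.float64(258.91808840746455))
```

View pics/w5.png

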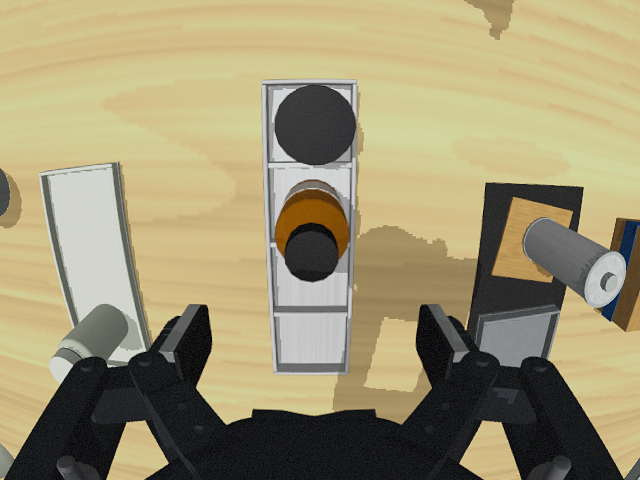

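>>> apply_moves([
  [0.004,-0.0005,0.015,0,0.4,0],
  [0.004,-0.0005,0.04,0,0.4,0],
  [0.004,-0.0005,0.065,0,0.4,0],
  [0.004,-0.0005,0.088,0,0.4,0],
  [0.004,-0.0005,0.107,0,0.4,0],
  [0.004,-0.0005,0.12,0,0.4,0],
  [0.004,-0.0005,0.127,0,0.4,0],
  [0.004,-0.0005,0.127,0,0.4,0],
  [0.004,-0.0005,0.127,0,0.4,0],
])

```text
t: 9.05
tcp_pos: [610.0, 3.1, 69.3]
orientation: [-3.14, -0.001, 0.063]
contact_force: [-0.4, -1.0, 0.5]
gripper_width: 85.0
```

>>> apply_moves([
  [0,0,0,0,0,0],
  [0,0,0,0,0,0],
  [0,0,0,0,0,0],
  [0,0,0,0,0,0],
  [0,0,0,0,0,0],
  [0,0,0,0,0,0],
  [0,0,0,0,0,0],
  [0,0,0,0,0,0],
], gripper=1, newtons=60)

```text
t: 9.72
tcp_pos: [611.8, 2.6, 71.4]
orientation: [-3.141, -0.005, 0.063]
contact_force: [0.1, -0.2, 5.6]
gripper_width: 50.2
```

```bash
python3 go.py 610 1 140 0.06; python3 - <<'E'
from h import *
import cv2
s=eyes.snapshot("wrist"); cv2.imwrite("pics/w6.png",s["img"][:,:,::-1])
E
```

```text
t 9.72 tcp [611.8   2.6  71.4] w 50.2 -> [-0.0015, 0.0014, -0.0686] [-0.06, -0.28, 0.15] dist 0.069
```

View pics/w6.png

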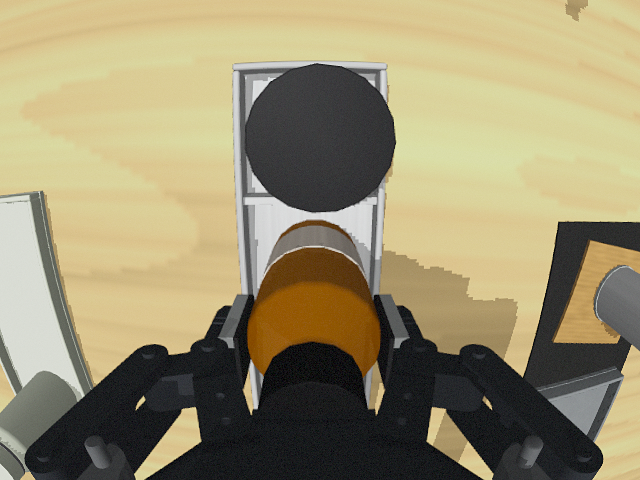

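Gripped on the amber body just below the shoulder (50.2 mm). Lift.

>>> apply_moves([
  [0,0,-0.006,0,0,0],
  [0,0,-0.016,0,0,0],
  [0,0,-0.028,0,0,0],
  [0,0,-0.04,0,0,0],
  [0,0,-0.052,0,0,0],
  [0,0,-0.062,0,0,0],
  [0,0,-0.066,0,0,0],
  [0,0,-0.066,0,0,0],
])

```text
t: 10.43
tcp_pos: [612.7, 2.4, 139.6]
orientation: [-3.141, -0.009, 0.063]
contact_force: [0.6, 0.3, -1.2]
gripper_width: 49.6
```

```bash
python3 go.py 582 239 138 0.08
```

```text
t 10.43 tcp [612.7   2.4 139.6] w 49.6 -> [-0.0159, -0.2381, 0.0015] [-0.02, -0.49, -0.99] dist 0.239
```

>>> apply_moves([
  [-0.001,-0.01,0,0,0,0],
  [-0.002,-0.03,0,0,0,0],
  [-0.004,-0.058,0,0,0,0],
  [-0.006,-0.09,0,0,0,-0.3],
  [-0.009,-0.124,0,0,-0.2,-0.6],
  [-0.011,-0.157,0,0,-0.4,-0.9],
  [-0.013,-0.187,0,0,-0.5,-1],
  [-0.015,-0.211,0,0,-0.5,-1],
  [-0.016,-0.227,0,0,-0.5,-1],
  [-0.016,-0.235,0,0,-0.5,-1],
  [-0.016,-0.238,0.001,0,-0.5,-1],
  [-0.016,-0.238,0.001,0,-0.5,-1],
  [-0.016,-0.238,0.001,0,-0.5,-1],
])

```text
t: 11.52
tcp_pos: [581.7, 238.0, 138.0]
orientation: [3.141, 0.001, 0.08]
contact_force: [0.4, 0.1, -3.0]
gripper_width: 50.0
```

```bash
python3 go.py 582 239 71.5 0.08
```

```text
t 11.52 tcp [581.7 238.  138. ] w 50.0 -> [0.0005, -0.001, 0.0665] [0.03, 0.07, -0.02] dist 0.066
```

>>> apply_moves([
  [0,-0.001,0.008,0,0,0],
  [0,-0.001,0.02,0,0,0],
  [0,-0.001,0.034,0,0,0],
  [0,-0.001,0.046,0,0,0],
  [0,-0.001,0.055,0,0,0],
  [0,-0.001,0.061,0,0,0],
  [0,-0.001,0.064,0,0,0],
  [0,-0.001,0.0665,0,0,0],
  [0,-0.001,0.0665,0,0,0],
  [0,-0.001,0.0665,0,0,0],
])

```text
t: 12.35
tcp_pos: [582.2, 239.3, 72.2]
orientation: [3.141, -0.001, 0.08]
contact_force: [-0.4, 0.5, -2.6]
gripper_width: 49.8
```

>>> apply_moves([
  [0,0,0.001,0,0,0],
  [0,0,0.002,0,0,0],
  [0,0,0.0025,0,0,0],
  [0,0,0.0025,0,0,0],
])

```text
t: 12.68
tcp_pos: [583.3, 239.6, 71.5]
orientation: [-3.141, -0.003, 0.08]
contact_force: [-1.6, -1.3, 4.5]
gripper_width: 50.1
```

Contact. Release and retreat.

>>> apply_moves([
  [0,0,0,0,0,0],
  [0,0,0,0,0,0],
  [0,0,0,0,0,0],
  [0,0,0,0,0,0],
  [0,0,0,0,0,0],
  [0,0,0,0,0,0],
], gripper=0)

```text
t: 13.18
tcp_pos: [583.1, 239.6, 71.2]
orientation: [-3.141, -0.003, 0.08]
contact_force: [-0.6, -0.2, -0.5]
gripper_width: 85.1
```

>>> apply_moves([
  [0,0,-0.01,0,0,0],
  [0,0,-0.03,0,0,0],
  [0,0,-0.055,0,0,0],
  [0,0,-0.08,0,0,0],
  [0,0,-0.105,0,0,0],
  [0,0,-0.12,0,0,0],
  [0,0,-0.125,0,0,0],
])

```text
t: 13.77
tcp_pos: [585.1, 240.1, 201.2]
orientation: [-3.14, -0.01, 0.08]
contact_force: [0.3, -0.4, 0.9]
gripper_width: 85.4
```

```bash
python3 go.py 682.5 3.5 180 0.06; python3 - <<'E'
from h import *
import cv2
s=eyes.snapshot("wrist"); t=eyes.snapshot("scene"); cv2.imwrite("pics/w7.png",np.hstack([cv2.resize(i["img"][:,:,::-1],(400,300)) for i in (s,t)]))
E
```

```text
t 13.77 tcp [585.1 240.1 201.2] w 85.4 -> [0.078, 0.2437, 0.0216] [-0.1, -0.59, 1.14] dist 0.257
```

View pics/w7.png

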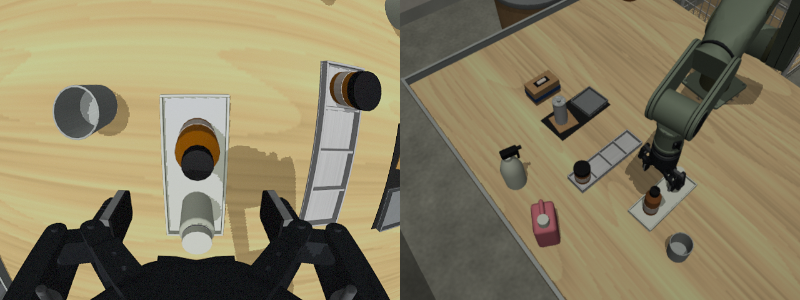

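Both bottles stand upright in the tray; cup untouched. Now the jar.

>>> apply_moves([
  [0.011,0.034,0.002,0,0,0],
  [0.022,0.07,0.004,0,-0.3,0.5],
  [0.034,0.106,0.008,0,-0.6,1.1],
  [0.045,0.142,0.012,0,-0.6,1.1],
  [0.057,0.178,0.016,0,-0.6,1.1],
  [0.067,0.21,0.02,0,-0.6,1.1],
  [0.074,0.232,0.021,0,-0.6,1.1],
  [0.078,0.244,0.022,0,-0.6,1.1],
  [0.078,0.244,0.022,0,-0.6,1.1],
  [0.078,0.244,0.022,0,-0.6,1.1],
])

```text
t: 14.7
tcp_pos: [680.2, 3.2, 175.0]
orientation: [-3.139, 0.007, 0.06]
contact_force: [0.1, 0.8, -0.1]
gripper_width: 85.7
```

```bash
python3 go.py 683 3.5 42 0.06; python3 - <<'E'
from h import *
import cv2
s=eyes.snapshot("wrist"); cv2.imwrite("pics/w8.png",s["img"][:,:,::-1])
print(proj(s,(682.3,2.8,74),True))
E
```

```text
t 14.7 tcp [680.2   3.2 175. ] w 85.7 -> [0.0038, 0.0002, 0.1329] [-0.14, 0.41, -0.01] dist 0.133
(np.float64(314.5676593621217), np.float64(236.33203406069916))
```

View pics/w8.png

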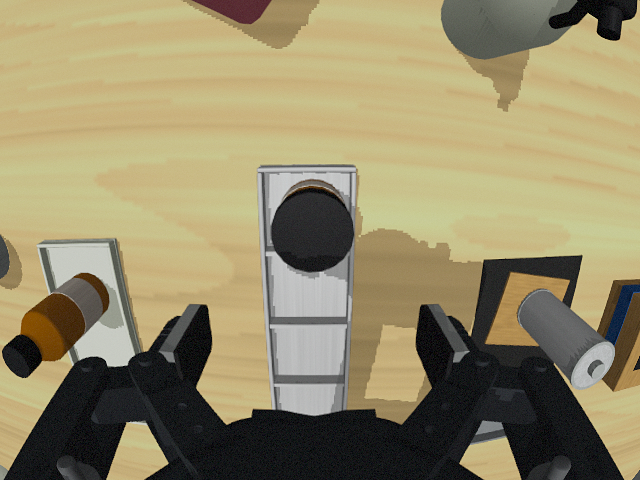

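>>> apply_moves([
  [0.005,0,0.015,0,0.4,0],
  [0.005,0,0.04,0,0.4,0],
  [0.005,0,0.065,0,0.4,0],
  [0.005,0,0.09,0,0.4,0],
  [0.005,0,0.112,0,0.4,0],
  [0.005,0,0.126,0,0.4,0],
  [0.005,0,0.133,0,0.4,0],
  [0.005,0,0.133,0,0.4,0],
  [0.005,0,0.133,0,0.4,0],
])

```text
t: 15.5
tcp_pos: [684.8, 5.5, 43.3]
orientation: [-3.139, -0.002, 0.062]
contact_force: [-0.6, 0.6, 0.2]
gripper_width: 85.6
```

>>> apply_moves([
  [0,0,0,0,0,0],
  [0,0,0,0,0,0],
  [0,0,0,0,0,0],
  [0,0,0,0,0,0],
  [0,0,0,0,0,0],
  [0,0,0,0,0,0],
  [0,0,0,0,0,0],
], gripper=1, newtons=50)

```text
t: 16.08
tcp_pos: [686.7, 5.2, 45.8]
orientation: [-3.14, -0.006, 0.062]
contact_force: [1.0, 0.3, 6.3]
gripper_width: 56.7
```

```bash
python3 go.py 683 3.5 112 0.06; python3 - <<'E'
from h import *
import cv2
s=eyes.snapshot("wrist"); cv2.imwrite("pics/w9.png",s["img"][:,:,::-1])
E
```

```text
t 16.08 tcp [686.7   5.2  45.8] w 56.7 -> [-0.0034, 0.0013, -0.0662] [-0.09, -0.35, 0.12] dist 0.066
```

View pics/w9.png

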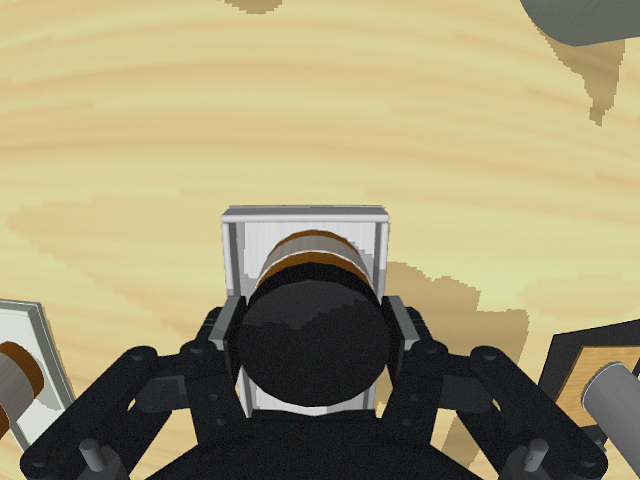

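>>> apply_moves([
  [0,0,-0.006,0,0,0],
  [0,0,-0.016,0,0,0],
  [0,0,-0.03,0,0,0],
  [0,0,-0.044,0,0,0],
  [0,0,-0.058,0,0,0],
  [0,0,-0.068,0,0,0],
  [0,0,-0.072,0,0,0],
  [0,0,-0.072,0,0,0],
])

```text
t: 16.8
tcp_pos: [687.7, 4.9, 120.4]
orientation: [-3.141, -0.01, 0.062]
contact_force: [0.6, -0.7, -2.6]
gripper_width: 56.7
```

```bash
python3 go.py 500 -60 118 0.06; python3 go.py 456 -247 118 0.1
```

```text
t 16.8 tcp [687.7   4.9 120.4] w 56.7 -> [-0.1913, 0.0531, 0.0004] [-0.05, -0.58, 0.12] dist 0.199
t 16.8 tcp [687.7   4.9 120.4] w 56.7 -> [-0.2469, 0.237, -0.0003] [-0.04, -0.58, -2.17] dist 0.342
```

>>> apply_moves([
  [-0.008,0.002,0,0,-0.1,0],
  [-0.025,0.006,0,0,-0.2,0],
  [-0.05,0.012,0,0,-0.3,0],
  [-0.08,0.02,0,0,-0.4,0],
  [-0.11,0.028,0,0,-0.5,0],
  [-0.14,0.038,0,0,-0.5,0],
  [-0.168,0.051,0,0,-0.5,-0.2],
  [-0.192,0.07,0,0,-0.5,-0.5],
  [-0.21,0.095,0,0,-0.5,-0.8],
  [-0.223,0.124,0,0,-0.5,-1.2],
  [-0.233,0.155,0,0,-0.5,-1.6],
  [-0.24,0.185,0,0,-0.5,-2],
  [-0.244,0.21,0,0,-0.5,-2],
  [-0.246,0.228,0,0,-0.5,-2],
  [-0.247,0.235,0,0,-0.5,-2],
  [-0.247,0.237,0,0,-0.5,-2],
  [-0.247,0.237,0,0,-0.5,-2],
  [-0.247,0.237,0,0,-0.5,-2],
])

```text
t: 18.3
tcp_pos: [455.4, -245.5, 117.1]
orientation: [-3.139, -0.0, 0.098]
contact_force: [-0.4, 0.1, -1.8]
gripper_width: 56.7
```

```bash
python3 go.py 456 -247 48 0.1; python3 - <<'E'
from h import *
import cv2
s=eyes.snapshot("wrist"); cv2.imwrite("pics/w10.png",s["img"][:,:,::-1])
E
```

```text
t 18.3 tcp [ 455.4 -245.5  117.1] w 56.7 -> [0.0004, 0.0017, 0.0691] [-0.13, -0.02, -0.13] dist 0.069
```

View pics/w10.png

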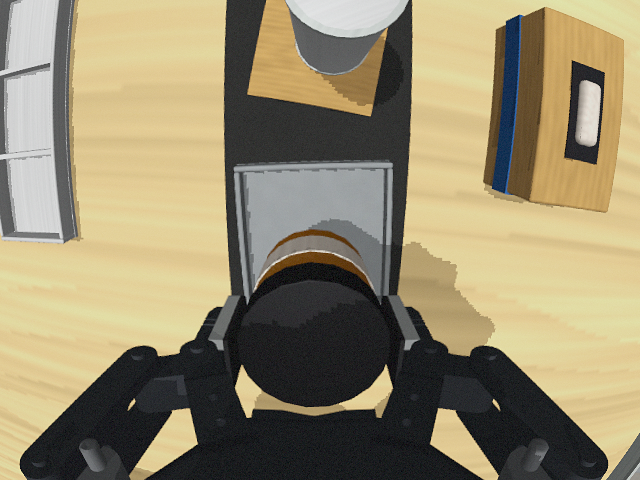

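>>> apply_moves([
  [0,0.001,0.008,0,0,0],
  [0,0.0015,0.02,0,0,0],
  [0,0.0015,0.034,0,0,0],
  [0,0.0015,0.047,0,0,0],
  [0,0.0015,0.057,0,0,0],
  [0,0.0015,0.063,0,0,0],
  [0,0.0015,0.066,0,0,0],
  [0,0.0015,0.068,0,0,0],
  [0,0.0015,0.068,0,0,0],
  [0,0.0015,0.068,0,0,0],
])

```text
t: 19.18
tcp_pos: [456.2, -247.1, 49.7]
orientation: [-3.14, -0.001, 0.098]
contact_force: [0.9, 0.0, -3.6]
gripper_width: 56.7
```

>>> apply_moves([
  [0,0,0.001,0,0,0],
  [0,0,0.002,0,0,0],
  [0,0,0.0025,0,0,0],
  [0,0,0.0025,0,0,0],
])

```text
t: 19.52
tcp_pos: [456.5, -247.5, 47.9]
orientation: [-3.141, -0.002, 0.098]
contact_force: [0.2, 1.1, 1.4]
gripper_width: 56.7
```

>>> apply_moves([
  [0,0,0.0005,0,0,0],
  [0,0,0.0005,0,0,0],
  [0,0,0.0005,0,0,0],
  [0,0,0,0,0,0],
  [0,0,0,0,0,0],
  [0,0,0,0,0,0],
], gripper=0)

```text
t: 20.02
tcp_pos: [456.6, -247.5, 47.9]
orientation: [-3.141, -0.002, 0.098]
contact_force: [0.0, -0.5, -0.0]
gripper_width: 85.0
```

>>> apply_moves([
  [0,0,-0.01,0,0,0],
  [0,0,-0.03,0,0,0],
  [0,0,-0.06,0,0,0],
  [0,0,-0.09,0,0,0],
  [0,0,-0.12,0,0,0],
  [0,0,-0.14,0,0,0],
  [0,0,-0.15,0,0,0],
])

```text
t: 20.6
tcp_pos: [458.0, -248.9, 202.6]
orientation: [3.137, -0.007, 0.098]
contact_force: [1.3, -1.1, 0.0]
gripper_width: 85.5
```

```bash
python3 go.py 463.5 228.5 200 0.08; python3 - <<'E'
from h import *
import cv2
s=eyes.snapshot("wrist"); cv2.imwrite("pics/w11.png",s["img"][:,:,::-1])
print(readout.state()["qpos"])
E
```

```text
t 20.6 tcp [ 458.  -248.9  202.6] w 85.5 -> [0.0523, -0.4746, 0.0007] [0.27, -0.43, 1.06] dist 0.477
[-0.66493022  0.11244843  1.71049156  0.00186145  1.30872212  0.80700217]
```

View pics/w11.png

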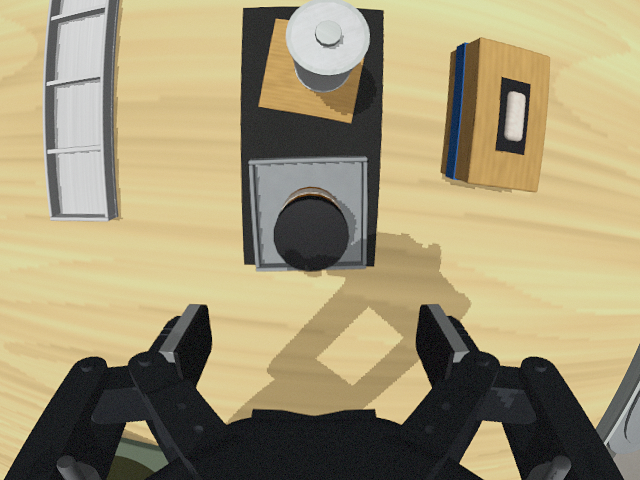

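Jar stands centred in the tub. Back to the white bottle.

>>> apply_moves([
  [0.004,-0.035,0,0,0,0],
  [0.008,-0.072,0,0,-0.2,0.3],
  [0.012,-0.11,0,0,-0.4,0.6],
  [0.016,-0.148,0,0,-0.4,1],
  [0.02,-0.186,0,0,-0.4,1],
  [0.024,-0.224,0,0,-0.4,1],
  [0.029,-0.262,0,0.1,-0.4,1],
  [0.033,-0.3,0,0.2,-0.4,1],
  [0.037,-0.338,0,0.3,-0.4,1],
  [0.041,-0.376,0,0.3,-0.4,1],
  [0.045,-0.412,0,0.3,-0.4,1],
  [0.049,-0.442,0,0.3,-0.4,1],
  [0.051,-0.464,0,0.3,-0.4,1],
  [0.052,-0.4745,0,0.3,-0.4,1],
  [0.052,-0.4745,0,0.3,-0.4,1],
  [0.052,-0.4745,0,0.3,-0.4,1],
])

```text
t: 21.98
tcp_pos: [462.9, 227.6, 199.9]
orientation: [3.14, 0.001, 0.082]
contact_force: [0.2, -0.6, 0.4]
gripper_width: 85.8
```

```bash
python3 go.py 463.5 228.5 50.5 0.08; python3 - <<'E'
from h import *
import cv2
s=eyes.snapshot("wrist"); cv2.imwrite("pics/w12.png",s["img"][:,:,::-1])
print(proj(s,(463,228.5,108),True))
E
```

```text
t 21.98 tcp [462.9 227.6 199.9] w 85.8 -> [0.0007, -0.0011, 0.1493] [0.09, 0.03, 0.11] dist 0.149
(np.float64(311.8056869186043), np.float64(244.08538610670712))
```

View pics/w12.png

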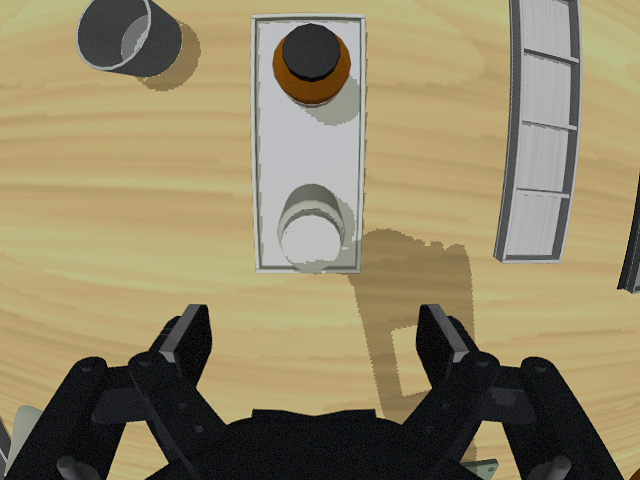

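>>> apply_moves([
  [0.001,-0.001,0.025,0,0,0],
  [0.001,-0.001,0.05,0,0,0],
  [0.001,-0.001,0.08,0,0,0],
  [0.001,-0.001,0.105,0,0,0],
  [0.001,-0.001,0.125,0,0,0],
  [0.001,-0.001,0.14,0,0,0],
  [0.001,-0.001,0.149,0,0,0],
  [0.001,-0.001,0.149,0,0,0],
  [0.001,-0.001,0.149,0,0,0],
])

```text
t: 22.78
tcp_pos: [464.3, 226.9, 51.1]
orientation: [3.14, 0.001, 0.079]
contact_force: [0.1, -0.1, 0.1]
gripper_width: 85.3
```

>>> apply_moves([
  [0,0,0,0,0,0],
  [0,0,0,0,0,0],
  [0,0,0,0,0,0],
  [0,0,0,0,0,0],
  [0,0,0,0,0,0],
  [0,0,0,0,0,0],
  [0,0,0,0,0,0],
  [0,0,0,0,0,0],
], gripper=1)

```text
t: 23.45
tcp_pos: [465.6, 227.3, 52.8]
orientation: [3.14, -0.002, 0.08]
contact_force: [-0.1, -0.4, 6.1]
gripper_width: 48.7
```

>>> apply_moves([
  [0,0,-0.006,0,0,0],
  [0,0,-0.016,0,0,0],
  [0,0,-0.028,0,0,0],
  [0,0,-0.04,0,0,0],
  [0,0,-0.052,0,0,0],
  [0,0,-0.062,0,0,0],
  [0,0,-0.066,0,0,0],
  [0,0,-0.066,0,0,0],
])

```text
t: 24.12
tcp_pos: [466.5, 227.8, 120.6]
orientation: [3.141, -0.006, 0.08]
contact_force: [-0.1, 0.1, -2.2]
gripper_width: 48.5
```

```bash
python3 go.py 469 -6 118 0.063
```

```text
t 24.12 tcp [466.5 227.8 120.6] w 48.5 -> [-0.0161, 0.2332, 0.0027] [0.04, -0.33, 0.95] dist 0.234
```

>>> apply_moves([
  [-0.001,0.01,0,0,0,0],
  [-0.002,0.03,0,0,0,0],
  [-0.004,0.058,0,0,0,0],
  [-0.006,0.09,0,0,-0.1,0.3],
  [-0.009,0.124,0,0,-0.2,0.6],
  [-0.011,0.155,0,0,-0.3,0.9],
  [-0.013,0.184,0,0,-0.3,0.95],
  [-0.015,0.208,0,0,-0.3,0.95],
  [-0.016,0.223,0.001,0,-0.3,0.95],
  [-0.016,0.23,0.002,0,-0.3,0.95],
  [-0.016,0.233,0.002,0,-0.3,0.95],
  [-0.016,0.233,0.002,0,-0.3,0.95],
  [-0.016,0.233,0.002,0,-0.3,0.95],
])

```text
t: 25.2
tcp_pos: [468.7, -5.2, 118.3]
orientation: [-3.142, 0.0, 0.063]
contact_force: [0.8, 0.8, -1.4]
gripper_width: 48.7
```

```bash
python3 go.py 469 -6 54 0.063; python3 - <<'E'
from h import *
import cv2
s=eyes.snapshot("wrist"); im=s["img"][:,:,::-1].copy()
cy,sy=np.cos(.063),np.sin(.063)
for x in (-146,-70,-2,70,146):
  for y in (-40,40):
    u,v=proj(s,(576.9+x*cy-y*sy,.5+x*sy+y*cy,22),True); cv2.circle(im,(int(u),int(v)),2,(0,0,255),-1)
cv2.imwrite("pics/w13.png",im)
E
```

```text
t 25.2 tcp [468.7  -5.2 118.3] w 48.7 -> [0.0002, 0.0008, 0.0643] [-0.0, 0.02, 0.02] dist 0.064
```

View pics/w13.png

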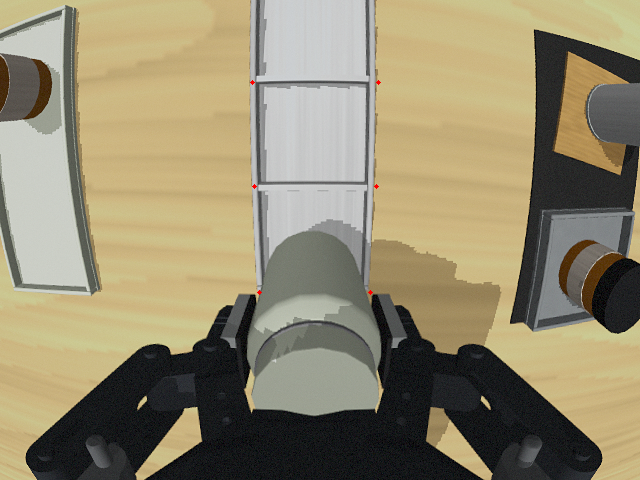

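Lane edges match predictions; lower into bay 1.

>>> apply_moves([
  [0,0,0.008,0,0,0],
  [0,0,0.02,0,0,0],
  [0,0,0.034,0,0,0],
  [0,0,0.046,0,0,0],
  [0,0,0.055,0,0,0],
  [0,0,0.06,0,0,0],
  [0,0,0.0635,0,0,0],
  [0,0,0.0645,0,0,0],
  [0,0,0.0645,0,0,0],
  [0,0,0.0645,0,0,0],
])

```text
t: 26.08
tcp_pos: [469.4, -5.0, 54.4]
orientation: [3.141, -0.001, 0.064]
contact_force: [0.1, -0.4, -1.8]
gripper_width: 48.5
```

>>> apply_moves([
  [0,0,0.001,0,0,0],
  [0,0,0.002,0,0,0],
  [0,0,0.0025,0,0,0],
  [0,0,0.0025,0,0,0],
])

```text
t: 26.42
tcp_pos: [470.2, -5.1, 52.8]
orientation: [3.141, -0.003, 0.064]
contact_force: [-0.4, 1.4, 3.8]
gripper_width: 48.8
```

>>> apply_moves([
  [0,0,0,0,0,0],
  [0,0,0,0,0,0],
  [0,0,0,0,0,0],
  [0,0,0,0,0,0],
  [0,0,0,0,0,0],
  [0,0,0,0,0,0],
], gripper=0)

```text
t: 26.92
tcp_pos: [470.1, -5.1, 52.7]
orientation: [3.141, -0.002, 0.064]
contact_force: [0.6, 0.0, 0.7]
gripper_width: 85.5
```

>>> apply_moves([
  [0,0,-0.01,0,0,0],
  [0,0,-0.03,0,0,0],
  [0,0,-0.06,0,0,0],
  [0,0,-0.09,0,0,0],
  [0,0,-0.12,0,0,0],
  [0,0,-0.14,0,0,0],
  [0,0,-0.15,0,0,0],
])

```text
t: 27.5
tcp_pos: [471.8, -5.4, 207.0]
orientation: [3.139, -0.009, 0.064]
contact_force: [-0.0, 1.1, 0.5]
gripper_width: 85.6
```

```bash
python3 go.py 583 239.5 205 0.08; python3 - <<'E'
from h import *
import cv2
s=eyes.snapshot("wrist"); cv2.imwrite("pics/w14.png",s["img"][:,:,::-1])
E
```

```text
t 27.5 tcp [471.8  -5.4 207. ] w 85.6 -> [0.1266, -0.2373, 0.0026] [0.15, -0.53, -0.91] dist 0.269
```

View pics/w14.png

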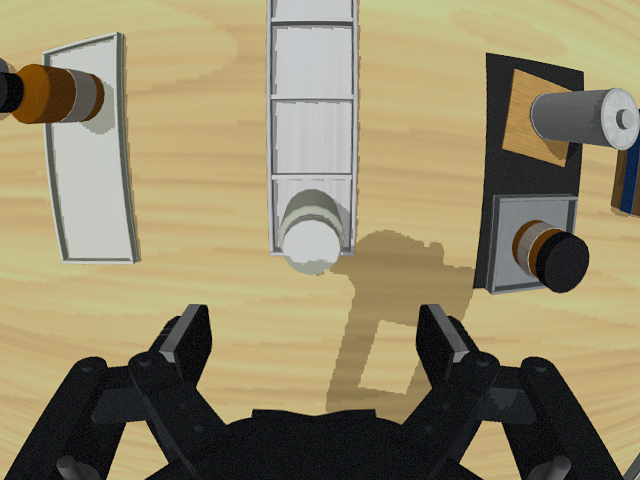

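White is upright and centred in the first bay. Next, amber.

>>> apply_moves([
  [0.018,-0.034,0,0,0,0],
  [0.036,-0.07,0,0,-0.2,-0.3],
  [0.055,-0.106,0,0,-0.5,-0.6],
  [0.075,-0.142,0,0,-0.5,-0.9],
  [0.095,-0.178,0,0.1,-0.5,-0.9],
  [0.111,-0.208,0.001,0.1,-0.5,-0.9],
  [0.121,-0.228,0.002,0.1,-0.5,-0.9],
  [0.1265,-0.237,0.002,0.1,-0.5,-0.9],
  [0.1265,-0.237,0.002,0.1,-0.5,-0.9],
  [0.1265,-0.237,0.002,0.1,-0.5,-0.9],
  [0.1265,-0.237,0.002,0.1,-0.5,-0.9],
])

```text
t: 28.47
tcp_pos: [582.6, 237.6, 205.5]
orientation: [3.139, 0.0, 0.079]
contact_force: [-0.3, 0.1, 0.4]
gripper_width: 85.1
```

```bash
python3 go.py 583 239.5 69 0.08; python3 - <<'E'
from h import *
import cv2
s=eyes.snapshot("wrist"); cv2.imwrite("pics/w15.png",s["img"][:,:,::-1])
print(proj(s,(583,239.5,138),True))
E
```

```text
t 28.47 tcp [582.6 237.6 205.5] w 85.1 -> [0.0005, -0.0022, 0.1365] [0.13, 0.01, -0.08] dist 0.136
(np.float64(310.05514686569467), np.float64(256.224346476231))
```

View pics/w15.png

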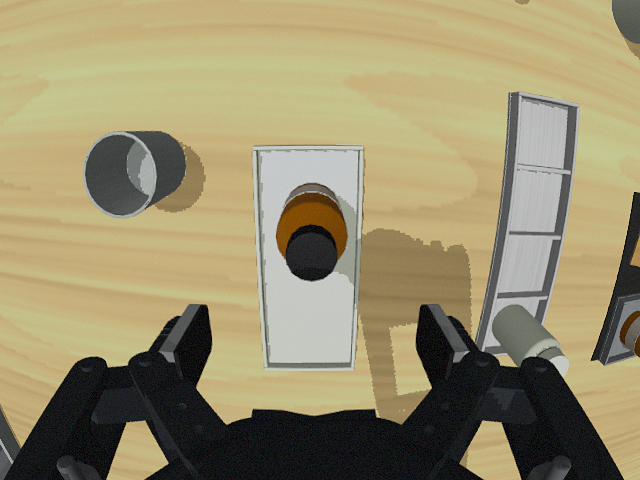

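>>> apply_moves([
  [0.0015,-0.0015,0.015,0,0,0],
  [0.0015,-0.0015,0.04,0,0,0],
  [0.0015,-0.0015,0.067,0,0,0],
  [0.0015,-0.0015,0.092,0,0,0],
  [0.0015,-0.0015,0.114,0,0,0],
  [0.0015,-0.0015,0.128,0,0,0],
  [0.0015,-0.0015,0.136,0,0,0],
  [0.0015,-0.0015,0.136,0,0,0],
  [0.0015,-0.0015,0.136,0,0,0],
])

```text
t: 29.27
tcp_pos: [584.8, 238.5, 70.6]
orientation: [3.14, -0.001, 0.078]
contact_force: [0.1, -0.5, 0.3]
gripper_width: 85.4
```

>>> apply_moves([
  [0,0,0,0,0,0],
  [0,0,0,0,0,0],
  [0,0,0,0,0,0],
  [0,0,0,0,0,0],
  [0,0,0,0,0,0],
  [0,0,0,0,0,0],
  [0,0,0,0,0,0],
  [0,0,0,0,0,0],
], gripper=1, newtons=60)

```text
t: 29.93
tcp_pos: [586.6, 239.1, 72.9]
orientation: [3.141, -0.006, 0.078]
contact_force: [-0.2, 0.8, 6.9]
gripper_width: 50.3
```

>>> apply_moves([
  [0,0,-0.006,0,0,0],
  [0,0,-0.016,0,0,0],
  [0,0,-0.028,0,0,0],
  [0,0,-0.04,0,0,0],
  [0,0,-0.052,0,0,0],
  [0,0,-0.062,0,0,0],
  [0,0,-0.066,0,0,0],
  [0,0,-0.066,0,0,0],
])

```text
t: 30.6
tcp_pos: [587.5, 239.5, 141.2]
orientation: [3.141, -0.01, 0.078]
contact_force: [0.4, 0.6, -3.1]
gripper_width: 49.7
```

```bash
python3 go.py 541.5 -1.5 137 0.063
```

```text
t 30.6 tcp [587.5 239.5 141.2] w 49.7 -> [-0.0646, 0.2367, 0.0036] [0.01, -0.54, 0.85] dist 0.245
```

>>> apply_moves([
  [-0.003,0.01,0,0,-0.1,0],
  [-0.008,0.03,0,0,-0.1,0],
  [-0.016,0.058,0,0,-0.2,0],
  [-0.024,0.09,0,0,-0.3,0.3],
  [-0.033,0.124,0.001,0,-0.4,0.6],
  [-0.042,0.157,0.002,0,-0.5,0.85],
  [-0.05,0.187,0.003,0,-0.5,0.85],
  [-0.057,0.211,0.003,0,-0.5,0.85],
  [-0.061,0.227,0.003,0,-0.5,0.85],
  [-0.063,0.235,0.003,0,-0.5,0.85],
  [-0.0635,0.237,0.003,0,-0.5,0.85],
  [-0.0635,0.237,0.003,0,-0.5,0.85],
  [-0.0635,0.237,0.003,0,-0.5,0.85],
])

```text
t: 31.68
tcp_pos: [542.5, -1.0, 137.4]
orientation: [-3.141, -0.0, 0.063]
contact_force: [0.5, 0.1, -1.8]
gripper_width: 50.1
```

```bash
python3 go.py 542.5 -1.5 74.5 0.063; python3 - <<'E'
from h import *
import cv2
s=eyes.snapshot("wrist"); im=s["img"][:,:,::-1].copy()
cv2.imwrite("pics/w16.png",im)
E
```

```text
t 31.68 tcp [542.5  -1.  137.4] w 50.1 -> [-0.0001, 0.0005, 0.0629] [-0.03, -0.03, 0.02] dist 0.063
```

View pics/w16.png

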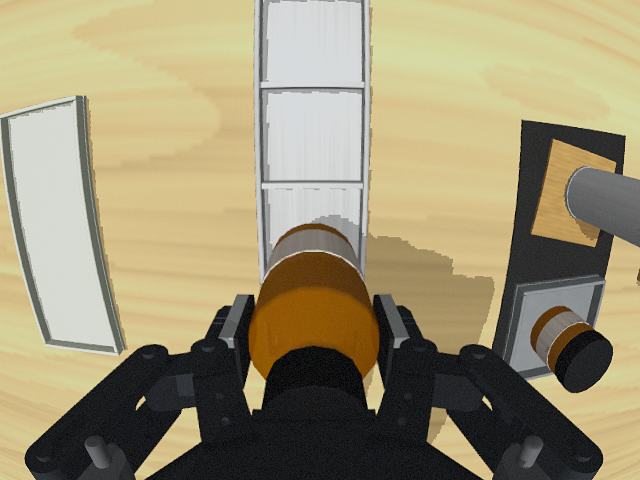

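>>> apply_moves([
  [0,0,0.008,0,0,0],
  [0,0,0.02,0,0,0],
  [0,0,0.034,0,0,0],
  [0,0,0.046,0,0,0],
  [0,0,0.055,0,0,0],
  [0,0,0.06,0,0,0],
  [0,0,0.063,0,0,0],
  [0,0,0.064,0,0,0],
  [0,0,0.064,0,0,0],
  [0,0,0.064,0,0,0],
])

```text
t: 32.57
tcp_pos: [543.3, -0.9, 74.0]
orientation: [3.142, -0.002, 0.064]
contact_force: [-0.1, -0.5, -2.2]
gripper_width: 50.0
```

>>> apply_moves([
  [0,0,0.001,0,0,0],
  [0,0,0.0015,0,0,0],
  [0,0,0.002,0,0,0],
  [0,0,0.002,0,0,0],
])

```text
t: 32.9
tcp_pos: [543.9, -1.0, 72.9]
orientation: [3.141, -0.003, 0.064]
contact_force: [-0.3, 0.5, 2.3]
gripper_width: 49.9
```

>>> apply_moves([
  [0,0,0,0,0,0],
  [0,0,0,0,0,0],
  [0,0,0,0,0,0],
  [0,0,0,0,0,0],
  [0,0,0,0,0,0],
  [0,0,0,0,0,0],
], gripper=0)

```text
t: 33.4
tcp_pos: [543.9, -1.0, 72.8]
orientation: [3.141, -0.003, 0.064]
contact_force: [-0.8, 0.2, -0.3]
gripper_width: 85.5
```

>>> apply_moves([
  [0,0,-0.01,0,0,0],
  [0,0,-0.03,0,0,0],
  [0,0,-0.055,0,0,0],
  [0,0,-0.08,0,0,0],
  [0,0,-0.105,0,0,0],
  [0,0,-0.122,0,0,0],
  [0,0,-0.13,0,0,0],
])

```text
t: 33.98
tcp_pos: [545.4, -1.2, 207.1]
orientation: [3.14, -0.01, 0.064]
contact_force: [0.2, -1.3, 0.5]
gripper_width: 85.7
```

```bash
python3 go.py 594 -245.5 200 0.06; python3 - <<'E'
from h import *
import cv2
s=eyes.snapshot("wrist"); t=eyes.snapshot("scene"); cv2.imwrite("pics/w17.png",np.hstack([cv2.resize(i["img"][:,:,::-1],(400,300)) for i in (s,t)]))
E
```

```text
t 33.98 tcp [545.4  -1.2 207.1] w 85.7 -> [0.0327, 0.2469, 0.0078] [0.1, -0.55, 0.23] dist 0.249
```

View pics/w17.png

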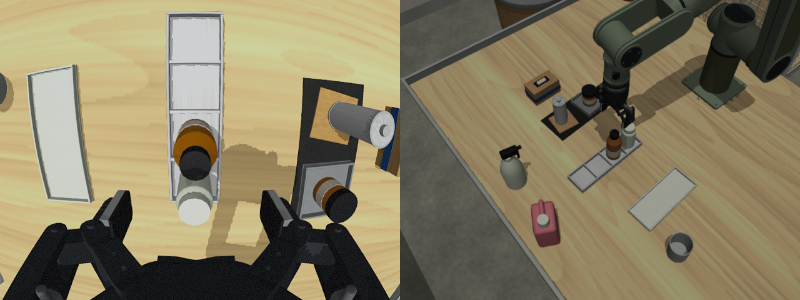

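Both bottles are in bays 1 and 2, in their old order. Now the can.

>>> apply_moves([
  [0.005,0.034,0.001,0,0,0],
  [0.01,0.07,0.002,0,-0.2,0.2],
  [0.015,0.106,0.003,0,-0.5,0.2],
  [0.02,0.142,0.004,0,-0.5,0.2],
  [0.025,0.178,0.006,0.1,-0.5,0.2],
  [0.029,0.212,0.008,0.1,-0.5,0.2],
  [0.031,0.235,0.008,0.1,-0.5,0.2],
  [0.033,0.247,0.008,0.1,-0.5,0.2],
  [0.033,0.247,0.008,0.1,-0.5,0.2],
  [0.033,0.247,0.008,0.1,-0.5,0.2],
])

```text
t: 34.92
tcp_pos: [592.9, -244.8, 196.4]
orientation: [-3.139, 0.003, 0.06]
contact_force: [-0.6, 0.6, -0.2]
gripper_width: 85.4
```

```bash
python3 go.py 594 -245.5 60 0.06; python3 - <<'E'
from h import *
import cv2
s=eyes.snapshot("wrist"); cv2.imwrite("pics/w18.png",s["img"][:,:,::-1])
print(proj(s,(594,-245.4,117),True),proj(s,(594,-245.4,125),True))
E
```

```text
t 34.92 tcp [ 592.9 -244.8  196.4] w 85.4 -> [0.0014, 0.0012, 0.1364] [-0.16, 0.17, -0.0] dist 0.136
(np.float64(314.9196310469217), np.float64(248.6519515672143)) (np.float64(314.927420434155), np.float64(252.91984145465824))
```

View pics/w18.png

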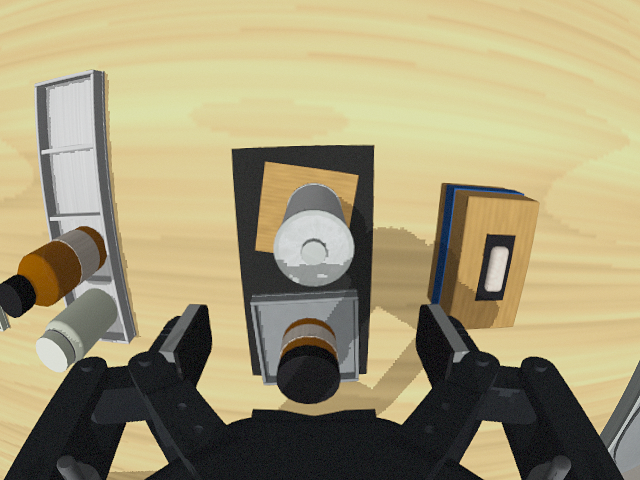

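>>> apply_moves([
  [0.002,0.001,0.015,0,0.2,0],
  [0.002,0.001,0.04,0,0.2,0],
  [0.002,0.001,0.067,0,0.2,0],
  [0.002,0.001,0.092,0,0.2,0],
  [0.002,0.001,0.114,0,0.2,0],
  [0.002,0.001,0.128,0,0.2,0],
  [0.002,0.001,0.135,0,0.2,0],
  [0.002,0.001,0.135,0,0.2,0],
  [0.002,0.001,0.135,0,0.2,0],
])

```text
t: 35.72
tcp_pos: [595.4, -244.1, 62.6]
orientation: [-3.14, -0.002, 0.062]
contact_force: [0.6, 0.2, 0.2]
gripper_width: 85.3
```

>>> apply_moves([
  [0,0,0,0,0,0],
  [0,0,0,0,0,0],
  [0,0,0,0,0,0],
  [0,0,0,0,0,0],
  [0,0,0,0,0,0],
  [0,0,0,0,0,0],
  [0,0,0,0,0,0],
  [0,0,0,0,0,0],
], gripper=1, newtons=70)

```text
t: 36.38
tcp_pos: [596.7, -244.7, 64.6]
orientation: [-3.141, -0.005, 0.062]
contact_force: [0.2, 0.3, 5.1]
gripper_width: 47.9
```

>>> apply_moves([
  [0,0,-0.006,0,0,0],
  [0,0,-0.016,0,0,0],
  [0,0,-0.028,0,0,0],
  [0,0,-0.04,0,0,0],
  [0,0,-0.052,0,0,0],
  [0,0,-0.062,0,0,0],
  [0,0,-0.066,0,0,0],
  [0,0,-0.066,0,0,0],
])

```text
t: 37.05
tcp_pos: [597.6, -245.4, 132.9]
orientation: [3.14, -0.008, 0.062]
contact_force: [-0.2, -0.2, -2.9]
gripper_width: 47.9
```

```bash
python3 go.py 615 3 128 0.063;python3 - <<'E'
from h import *
import cv2
s=eyes.snapshot("wrist"); cv2.imwrite("pics/w19.png",s["img"][:,:,::-1])
E
```

```text
t 37.05 tcp [ 597.6 -245.4  132.9] w 47.9 -> [0.0328, -0.2468, 0.0047] [0.1, -0.46, -0.06] dist 0.249
```

View pics/w19.png

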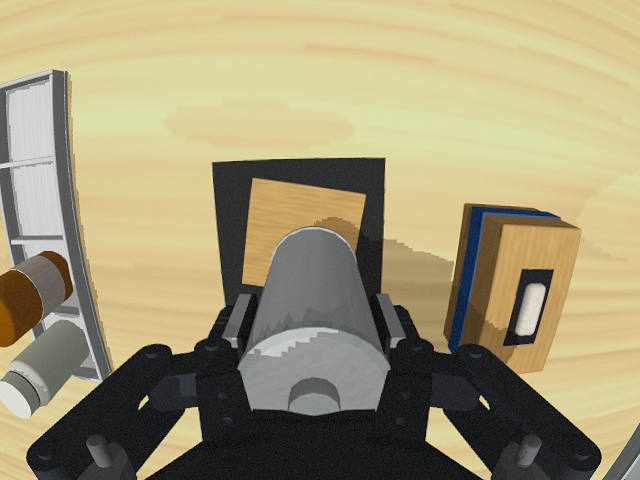

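>>> apply_moves([
  [0.003,-0.01,0,0,0,0],
  [0.008,-0.03,0,0,-0.1,0],
  [0.014,-0.058,0.001,0,-0.2,0],
  [0.019,-0.09,0.002,0,-0.3,0],
  [0.024,-0.124,0.003,0.1,-0.4,0],
  [0.028,-0.157,0.004,0.1,-0.45,0],
  [0.031,-0.19,0.004,0.1,-0.45,0],
  [0.033,-0.216,0.004,0.1,-0.45,0],
  [0.033,-0.234,0.004,0.1,-0.45,0],
  [0.033,-0.243,0.004,0.1,-0.45,0],
  [0.033,-0.247,0.004,0.1,-0.45,0],
  [0.033,-0.247,0.004,0.1,-0.45,0],
  [0.033,-0.247,0.004,0.1,-0.45,0],
])

```text
t: 38.18
tcp_pos: [614.4, 2.8, 127.4]
orientation: [-3.141, 0.002, 0.062]
contact_force: [-0.2, -0.9, -2.9]
gripper_width: 48.1
```

```bash
python3 go.py 614.5 3 65.5 0.063;python3 - <<'E'
from h import *
import cv2
s=eyes.snapshot("wrist"); cv2.imwrite("pics/w20.png",s["img"][:,:,::-1])
E
```

```text
t 38.18 tcp [614.4   2.8 127.4] w 48.1 -> [0.0002, -0.0001, 0.0619] [-0.03, 0.12, -0.08] dist 0.062
```

View pics/w20.png

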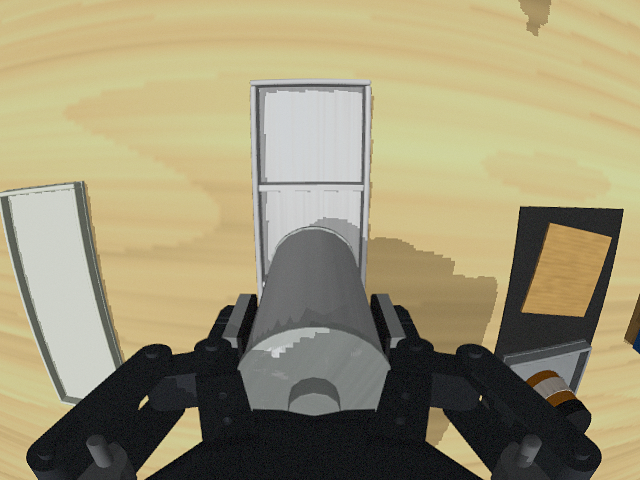

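Divider at row 187, the same geometry as the earlier good placements. Lower.

>>> apply_moves([
  [0,0,0.008,0,0,0],
  [0,0,0.02,0,0,0],
  [0,0,0.034,0,0,0],
  [0,0,0.046,0,0,0],
  [0,0,0.055,0,0,0],
  [0,0,0.06,0,0,0],
  [0,0,0.063,0,0,0],
  [0,0,0.063,0,0,0],
  [0,0,0.063,0,0,0],
])

```text
t: 38.98
tcp_pos: [615.1, 2.4, 64.8]
orientation: [-3.141, 0.0, 0.061]
contact_force: [0.2, 0.3, -3.2]
gripper_width: 47.6
```

>>> apply_moves([
  [0,0,0.001,0,0,0],
  [0,0,0.0015,0,0,0],
  [0,0,0.002,0,0,0],
  [0,0,0.002,0,0,0],
])

```text
t: 39.32
tcp_pos: [615.6, 2.3, 63.6]
orientation: [-3.142, -0.001, 0.061]
contact_force: [-0.4, -0.4, 0.4]
gripper_width: 47.8
```

>>> apply_moves([
  [0,0,0.0005,0,0,0],
  [0,0,0.0008,0,0,0],
  [0,0,0.0008,0,0,0],
])

```text
t: 39.57
tcp_pos: [615.8, 2.3, 63.6]
orientation: [3.142, -0.001, 0.061]
contact_force: [-2.5, -0.2, 4.7]
gripper_width: 47.8
```

>>> apply_moves([
  [0,0,0,0,0,0],
  [0,0,0,0,0,0],
  [0,0,0,0,0,0],
  [0,0,0,0,0,0],
  [0,0,0,0,0,0],
  [0,0,0,0,0,0],
], gripper=0)

```text
t: 40.07
tcp_pos: [615.8, 2.3, 63.5]
orientation: [3.142, -0.001, 0.061]
contact_force: [0.7, -0.2, -0.3]
gripper_width: 85.1
```

>>> apply_moves([
  [0,0,-0.01,0,0,0],
  [0,0,-0.03,0,0,0],
  [0,0,-0.055,0,0,0],
  [0,0,-0.08,0,0,0],
  [0,0,-0.105,0,0,0],
  [0,0,-0.13,0,0,0],
  [0,0,-0.14,0,0,0],
  [0,0,-0.14,0,0,0],
])

```text
t: 40.73
tcp_pos: [618.1, 2.0, 208.0]
orientation: [3.14, -0.009, 0.061]
contact_force: [0.4, -0.5, -0.3]
gripper_width: 85.4
```

```bash
python3 - <<'E'
from h import *
import cv2
s=eyes.snapshot("wrist"); t=eyes.snapshot("scene"); cv2.imwrite("pics/w21.png",s["img"][:,:,::-1])
cv2.imwrite("pics/s21.png",cv2.resize(t["img"][120:420,180:500,::-1],None,fx=2,fy=2))
E
```

```text
(no output)
```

View pics/w21.png

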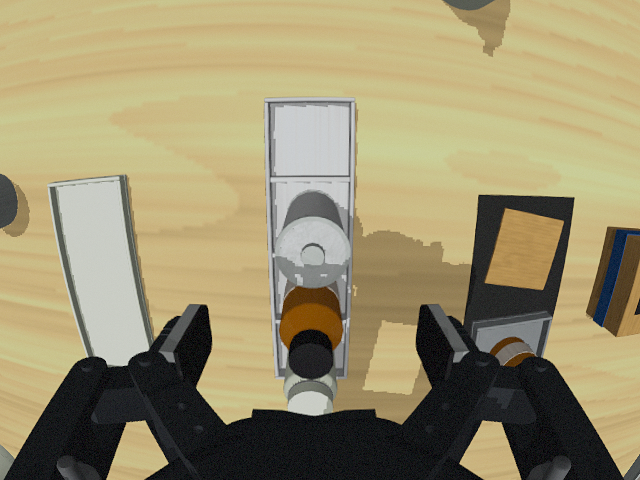

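View pics/s21.png

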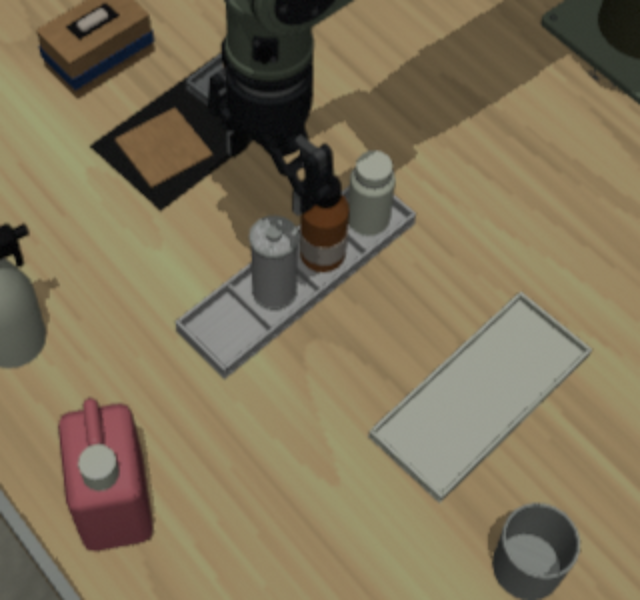

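Can, amber and white stand upright in bays 3, 2 and 1. I'll back off and check from the top camera.

>>> apply_moves([
  [0,0,-0.03,0,0,0],
  [0,0.03,-0.05,0,0,0],
  [0,0.07,-0.06,0,0,0],
  [0,0.11,-0.06,0,0,0],
  [-0.03,0.15,-0.06,0,0,0],
  [-0.06,0.19,-0.06,0,0,0],
  [-0.1,0.22,-0.06,0,0,0],
  [-0.14,0.25,-0.06,0,0,0],
  [-0.18,0.28,-0.06,0,0,0],
  [-0.22,0.31,-0.06,0,0,0],
  [-0.25,0.34,-0.06,0,0,0],
  [-0.27,0.37,-0.06,0,0,0],
  [-0.28,0.4,-0.06,0,0,0],
  [-0.28,0.4,-0.06,0,0,0],
  [-0.28,0.4,-0.06,0,0,0],
])

```text
t: 42.08
tcp_pos: [356.0, -417.8, 260.1]
orientation: [-3.14, 0.003, 0.054]
contact_force: [-1.0, -0.6, 0.2]
gripper_width: 85.5
```

```bash
python3 - <<'E'
from h import *
import cv2
s=eyes.snapshot("top"); cv2.imwrite("pics/t22f.png",s["img"][:,:,::-1])
x0,y0,w,h,k=300,160,170,145,4
c=cv2.resize(s["img"][y0:y0+h,x0:x0+w,::-1],None,fx=k,fy=k,interpolation=cv2.INTER_CUBIC)
cy,sy=np.cos(.063),np.sin(.063)
P=[(576.9+x*cy,.5+x*sy,z) for x,z in((-108,108),(-36,138),(36,116))]+[(456.2,-247.4,76)]
for p in P:
    u,v=proj(s,p); cv2.circle(c,(int((u-x0+.5)*k),int((v-y0+.5)*k)),3,(0,255,0),-1)
cv2.imwrite("pics/t22.png",c); print(readout.state()["contact_force"])
E
```

```text
[ 0.33061663  0.24200415 -0.65999722]
```

View pics/t22.png

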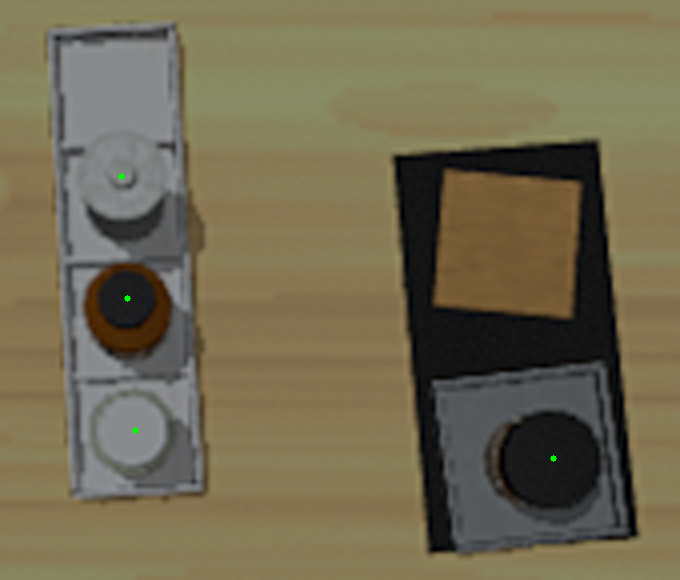

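View pics/t22f.png

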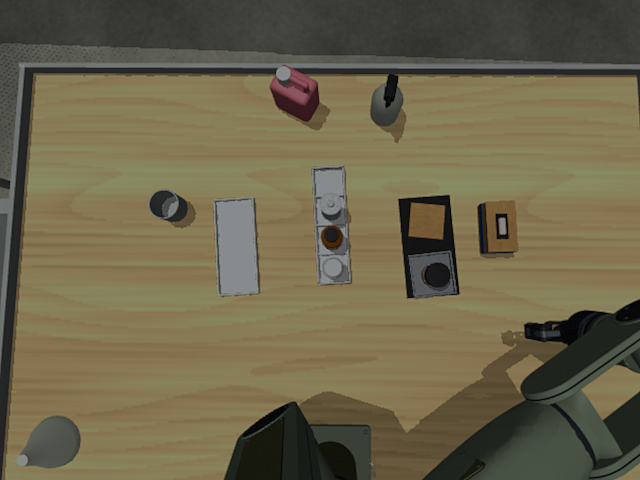

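All tops are within ~1 px (≈3 mm) of the bay and tub centres; cup and carton are unmoved and the arm is clear.

```bash
python3 -c "
from cell import workorder
print(workorder.hand_in())"
```

```text
the job is handed in; nothing more can be done
None
```

The job is done and handed in at about 42 s on the robot clock, in the order you asked:
1. Stood the white bottle, then the amber bottle, in the side tray.
2. Put the expired jar in the tub.
3. Put white back in bay 1 and amber in bay 2, keeping their old order.
4. Loaded the can into bay 3.

**Last checks:** The final top view puts all four items upright and within about 1 px (roughly 3 mm) of their bay or tub centres. The cup and carton look unmoved, and the arm is clear with contact force near zero.

**Disagreements:** Before the amber and jar grasps, the wrist camera put both about 4 mm farther out than the top camera did. I shifted those grasps to match, and both held. Otherwise the camera measurements differed by no more than about 2–3 mm. No check failed; the hand-in gave no verdict.

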